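# Open the colour tin and put its sticks under the visualiser

### The job

Get the colour sticks ready to show the class. Slide the closed tin fully home into the hold-down, until you feel it meet the stop, then draw its tight lid straight up and put the lid on the middle of the cork board; take every colour stick out of the tin and set them all out on the visualiser's black mat, standing or lying, none on top of another; and swing the camera arm so that its head is over the middle of the mat and tilt the head to look straight down. Leave the tin upright on the table and everything else where it is.

Things in the scene. Friction and masses are not known exactly. Their poses are not given: they have to be found in the camera images.
- tin: base of the colour tin, loose, 300 g: teal lower body 62 mm (x) x 158 mm (y), 22 mm high, on a flat steel foot flange 90 x 164 x 5 mm. Origin: centre of the underside; y runs along the tin, which is the same either way round. Above the body an inner wall 53 x 149 mm rises to 58 mm. Sprung pads on it grip the lid: 8 to 20 N pulls it off, more than the tin weighs, so the tin must be held down.
- tin_pockets (a point): middle of the floor of the tin's cream insert, 22 mm above the tin's underside, axes as the tin's. Four pockets 25 x 25 mm, 30 mm deep, lie in a row along y at -54, -18, +18 and +54 mm; some or all hold a colour stick. The tin's rim is 36 mm above this point.
- lid_center (a point): centre of the tin's deep red lid: 62 mm (x) x 158 mm (y) x 68 mm high, walls 3 mm, open below, 120 g; axes as the tin's. On the tin this point is 56 mm above the tin's underside, the mouth 22 mm, the top 90 mm. Grip it across its 62 mm width; the closed tin can be slid about by it. It comes clear after rising 39 mm.
- holddown_seat (a point): where the tin's origin lies when fully home in the hold-down, at table level; axes of the hold-down. A fixed wood and aluminium slot, open towards its +y: the tin's flange slides in along -y (tin's long axis along the slot's) until its end meets the stop bar, which lies at y = -82 mm.
- holddown_mouth (a point): middle of the slot's mouth, 27 mm in +y of the seat, at table level, same axes. From here to the stop two aluminium lips reach over the flange: underside 7.5 mm, top 13.5 mm above the table, 72 mm apart; the cheeks below them are 98 mm apart, 4 mm play each side of the flange. Wooden guides 13.5 mm high flare from the mouth to about 125 mm apart at 41 mm in +y of it.
- mat_center (a point): centre of the top face of the visualiser's black mat, 4 mm above the table: 130 mm (x) x 190 mm (y), with a thin white border line about 5 mm inside its edge. Fixed.
- column_top (a point): the swivel axis (vertical) of the visualiser's camera arm at the arm's mid-height, 240 mm above the table, on a column (24 mm thick) 115 mm in +x and 115 mm in +y of the mat's centre, in the mat's axes.
- camarm_grip (a point): a point on the white camera arm, 85 mm from the swivel axis, half-way up the bar, 240 mm above the table; the bar is 14 mm wide and 14 mm high, and can be pinched from above. Its x axis points along the arm, away from the column. The head hangs 163 mm from the swivel axis.
- swivel (a joint): turn of the camera arm, rad: 0 = the head is over the mat's centre; positive = turned clockwise seen from above (towards the mat's +y side), where it is parked. Stiff, about 0.3 N m; stays where it is left; range -0.6 to 1.6.
- tab_top (a point): centre of the top of the orange tab on the camera head: the tab is 12 mm thick along the arm, 22 mm wide across it, 57 mm high, and its top is 70 mm above the head's tilt axis (240 mm above the table, across the arm, 163 mm from the swivel axis).
- tilt (a joint): tilt of the camera head, rad: 0 = the lens looks straight down and the orange tab stands upright; positive = the tab leans outwards, away from the column. Stiff, about 0.12 N m; stays where it is left; range -0.8 to 1.0.
- lid_board: loose cork board 130 mm (x) x 210 mm (y), 8 mm thick, for the lid. Origin: centre of its underside.
- stick1_center (a point): centre of the red colour stick: a bar 22 x 22 x 60 mm with a brass band near its top, 45 g, z axis along its length. In the closed tin it stands in a pocket, its centre 52 mm above the tin's underside, its top 82 mm. Two to four sticks are present, in any of the pockets.
- stick2_center (a point): centre of the blue colour stick: a bar 22 x 22 x 60 mm with a brass band near its top, 45 g, z axis along its length. In the closed tin it stands in a pocket, its centre 52 mm above the tin's underside, its top 82 mm. Two to four sticks are present, in any of the pockets.
- stick3_center (a point): centre of the green colour stick: a bar 22 x 22 x 60 mm with a brass band near its top, 45 g, z axis along its length. In the closed tin it stands in a pocket, its centre 52 mm above the tin's underside, its top 82 mm. Two to four sticks are present, in any of the pockets.
- stick4_center (a point): centre of the yellow colour stick: a bar 22 x 22 x 60 mm with a brass band near its top, 45 g, z axis along its length. In the closed tin it stands in a pocket, its centre 52 mm above the tin's underside, its top 82 mm. Two to four sticks are present, in any of the pockets.
- ink_bowl: blue ceramic bowl, 110 mm across, 60 mm high; not part of the job. Loose; origin at its underside and middle.
- water_jar: glass jar, 60 mm across, 100 mm high; not part of the job. Loose; origin at its underside and middle.
- ink_bottle: black bottle with a red cap, 56 mm across, 130 mm high; not part of the job. Loose; origin at its underside and middle.
- paperweight: brass bar 30 x 160 x 16 mm; not part of the job. Loose; origin at its underside and middle.
- palette: white dish 80 mm across, 18 mm high; not part of the job. Loose; origin at its underside and middle.
- brush: paint brush, 220 mm long, lying down; not part of the job. Loose; origin at its underside.

How it is judged:
By the outcome, as a careful person would: the job done as asked, in the order asked, and still so for the second after the job is handed in, with the robot touching nothing.
Of stick1, stick2, stick3, stick4 only 2 to 4 are there at a start; the rules pass over those that are not, and their reading is None.
At some moment in a run one of lid_board, tin may be knocked a few centimetres aside while the robot is not near it.
Once in a run the grip may slacken for a moment while it holds something.
It also fails if it takes over 210 s, if anything falls off the work surface, if the arm or the gripper's body presses on something with over 40 N, if the wrist force passes 120 N, or if a joint passes its speed limit or range.

### The arm

A 7-joint arm with a two-finger parallel gripper is mounted at the origin on the work surface. World frame = base frame: x ahead of the robot, y to its left, z up, the work surface at z = 0. Lengths are in m, angles in rad, forces in N, time in s.
With the tool pointing down it reaches from about 0.425 to 0.925 m from the base axis. Payload 6.8 kg.
Tool frame: the origin (TCP) lies midway between the tips of the shut fingers; the grasp point (between the pads) lies 19 mm behind it (bot.pinch_z is the distance from the TCP to the grasp point, in m); x points along the fingers, y is the direction in which the jaws open and shut, and the axes are right-handed (so a half turn about x gives the same grasp; the last joint's range is limited). The gripper opens to 85 mm and grips with 20 to 120 N. Pads are 22 mm wide; open, the fingers measure 114 mm over their backs; the gripper's body (76 mm by 85 mm) begins 54 mm behind the grasp point. The pads swing forward as they close: fully open they stand 13 mm farther back than shut.
Start: joints at [1.22, 0.477, 0.022, 1.555, -0.011, 1.109, -0.083], TCP at [0.162, -0.655, 0.231] pointing down, gripper open.
Joint ranges: [-2.96, 2.96], [-0.34, 2.1], [-1.41, 1.46], [0.24, 2.44], [-1.37, 4.51], [0.17, 1.92], [-2.96, 2.96]. Speed limits (rad/s): [2.39, 2.39, 3.14, 3.14, 3.14, 3.14, 3.14].

### API

Orientations are given as a unit quaternion [w, x, y, z].
In Python, from station import bot gives the robot as it stands. The module is installed in compiled form; this text tells all that it offers.
- The arm moves only by the tool step_arm, never from a script. Its argument "plan" is a list of rows, each a list of 6 numbers: the shift along the tool's x, y, z in units of 40 mm (1.0 is 40 mm), then the turn, a rotation vector about the tool's x, y, z in units of 360 degrees (1.0 is 360 degrees). In form: [[dx, dy, dz, ax, ay, az], ...]. A call has 1 to 8 rows; each row shifts and turns the commanded pose from where the row before left it, along the tool's axes as they then stand; what a row does not reach is not made up. A row lasts 1/8 s, in which the tool goes at most 62.5 mm and 10.7 degrees, less where a joint would pass 70% of its speed; a pose out of reach is approached as far as the arm can. A call with a number of a shift or a turn outside -1 to 1 is refused whole. A call with a gripper value outside its range is refused whole. "fingers" is the closure, from -1 (fully open) to 1 (shut), set as the call begins (left out, the last holds). The fingers move at their own pace and stop on an object; "force" is the grip in N (left out, the last holds). Time passes only in rows, so rows that do not move let the fingers close. It gives the time, the measured TCP pose, the force and the opening at its end, in the units of the state.
- bot.get_obs(): the state, without advancing time (a new reading comes with each control period).
- bot.read_camera(name): name is "side" or "top"; returns (picture, depth): 420x560x3 uint8, red, green, blue; 420x560 float32, m along the optical axis (not along the pixel's ray), 0 where there is no reading.
- bot.camera_model(name): a dict with "mtx" (3x3 intrinsics, pixels), "k1" (the pictures are not rectified: a ray, as slopes to the right and down, at radius r is drawn at 1 + k1 r^2 times it, then the intrinsics apply), "origin" and "rotation" of the camera in the world. Camera axes: x right, y up, looking along -z (the intrinsics and any distortion apply to the point x, -y, -z); pixel columns grow to the right and rows downward; lengths in m; the calibration is good to about 2 mm. A picture is of the moment at which its call begins. camera_model takes no time and is no camera call.
- bot.hand_in(): hands the job in, once; it reports no verdict.
The state is a dict: "t": time; "q": joint angles; "joint_vel": joint speeds; "joint_torque": joint torques, N m; "eef_pos": TCP position; "tool_rot": TCP orientation; "contact_force": force on the tool from outside, world axes, zero at the start; "torque": the same for the moment, N m; "gripper_width": opening from 0.0 (shut) to 1.0 (fully open).
Only numpy, scipy, OpenCV 4.12 (cv2) and the standard library are available. Lean on these libraries where they do the work, as an engineer would, in place of code of your own. Each camera call takes 0.05 s, during which the arm holds its last target.

## Working session

There is one attempt and no reset: what is moved stays moved. The work goes in short steps, Python scripts to look and compute and a tool call to move; the robot and the scene stay as the last step left them, time stands still between calls to the robot, and variables do not carry over. Pictures are saved under pics/ and viewed, and the job is handed in when it is done.

Besides the shell and the picture viewer there is one more tool, called after "Request:" by a JSON object that holds its "fn" and its "kwargs", one argument or row to a line. step_arm: Moves the arm, as the interface text tells. Shifts and turns lie within -1 to 1; 1 stands for 40 mm of shift or 360 degrees of turn. Its arguments: {"type":"object","properties":{"plan":{"type":"array"},"fingers":{"type":"number"},"force":{"type":"number"}},"required":["plan"]}

```bash
ls; mkdir -p pics; python3 - <<'E'
from station import bot
import cv2,numpy as np
o=bot.get_obs(); print(o)
for n in ("side","top"):
    p,d=bot.read_camera(n); m=bot.camera_model(n); print(n,m)
    cv2.imwrite(f"pics/{n}0.png",p[:,:,::-1]); np.savez(f"{n}0.npz",p=p,d=d)
print(bot.pinch_z)
E
```

```text
pics
{'t': 0.0, 'q': array([ 1.21988838,  0.47780492,  0.02234297,  1.55641995, -0.01149751,
        1.10930098, -0.08313695]), 'joint_vel': array([-0.00133285,  0.00036578,  0.00094604,  0.00075771,  0.00030658,
       -0.00030399, -0.00146513]), 'joint_torque': array([-2.02699408e-05, -5.96443391e+01,  1.60800867e+00, -2.81196338e+01,
        1.24495814e-02,  9.18635807e-03,  1.18460378e-06]), 'eef_pos': array([ 0.16213536, -0.65464431,  0.23033585]), 'tool_rot': array([-0.08500322, -0.7017772 , -0.08625462,  0.70202803]), 'contact_force': array([0.95092064, 0.36042639, 0.32957729]), 'torque': array([-0.01941787,  0.05213857,  0.00069886]), 'gripper_width': 0.9991771679214069}
side {'mtx': array([[424.86234267,   0.        , 281.39416436],
       [  0.        , 424.86234267, 211.44517819],
       [  0.        ,   0.        ,   1.        ]]), 'k1': -0.12739245593054843, 'origin': array([-0.08538672,  0.69881842,  0.87447159]), 'rotation': array([-0.32126705, -0.17279986,  0.42438582,  0.82874868])}
top {'mtx': array([[507.53965411,   0.        , 283.06954691],
       [  0.        , 507.53965411, 214.31150853],
       [  0.        ,   0.        ,   1.        ]]), 'k1': -0.07419464521030872, 'origin': array([0.36673034, 0.01742337, 1.59564815]), 'rotation': array([-0.7005772 , -0.0422689 ,  0.04974856,  0.71058428])}
0.0187
```

View pics/side0.png

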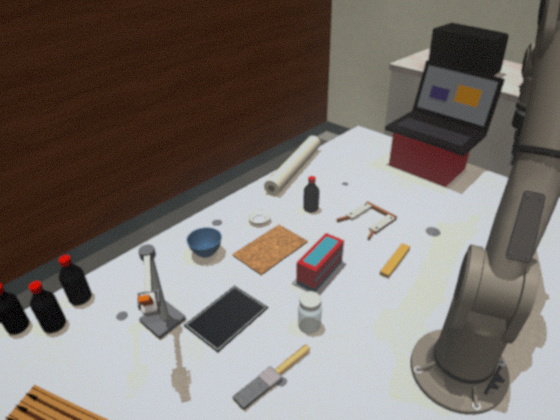

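View pics/top0.png

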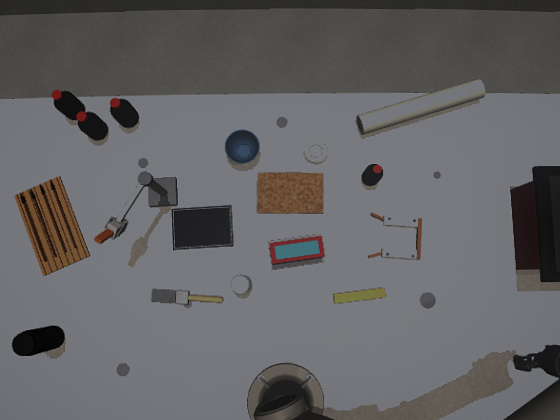

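The top view shows: mat (202,227), cork board (290,193), tin with red lid (297,249), hold-down (400,240) opening left, camera arm from the column at (145,180) to the head at (113,228). Next I'll write helpers and zoom in.

```bash
cat > h.py <<'E'
import numpy as np,cv2
from scipy.spatial.transform import Rotation as R
from station import bot
def q2R(q): return R.from_quat([q[1],q[2],q[3],q[0]]).as_matrix()
CM={n:bot.camera_model(n) for n in("side","top")}
def rays(n,uv):
    m=CM[n];uv=np.atleast_2d(np.asarray(uv,float)).reshape(-1,1,2)
    s=cv2.undistortPoints(uv,m["mtx"],np.array([m["k1"],0,0,0,0.])).reshape(-1,2)
    d=np.c_[s[:,0],-s[:,1],-np.ones(len(s))]@q2R(m["rotation"]).T
    return m["origin"],d
def plane(n,uv,z):
    o,d=rays(n,uv); t=(z-o[2])/d[:,2]; return o+d*t[:,None]
def proj(n,P):
    m=CM[n];p=(np.atleast_2d(P)-m["origin"])@q2R(m["rotation"])
    c=np.c_[p[:,0],-p[:,1],-p[:,2]]
    return cv2.projectPoints(c,np.zeros(3),np.zeros(3),m["mtx"],np.array([m["k1"],0,0,0,0.]))[0].reshape(-1,2)
def tri(uva,uvb,na="top",nb="side"):
    oa,da=rays(na,uva);ob,db=rays(nb,uvb);da=da[0]/np.linalg.norm(da[0]);db=db[0]/np.linalg.norm(db[0])
    t,*_=np.linalg.lstsq(np.c_[da,-db],ob-oa,rcond=None)
    a=oa+da*t[0];b=ob+db*t[1];return (a+b)/2,np.linalg.norm(a-b)
def depthpts(n,d):
    H,W=d.shape;vv,uu=np.mgrid[:H,:W];o,r=rays(n,np.c_[uu.ravel(),vv.ravel()])
    # depth along optical axis: camera -z component =1 in r
    return (o+r*d.ravel()[:,None]).reshape(H,W,3)
def snap(n,tag):
    p,d=bot.read_camera(n);cv2.imwrite(f"pics/{n}{tag}.png",p[:,:,::-1]);np.savez(f"{n}{tag}.npz",p=p,d=d);return p,d
def crop(n,tag,x0,y0,x1,y1,out):
    p=np.load(f"{n}{tag}.npz")["p"][y0:y1,x0:x1,::-1];k=min(800//(x1-x0),600//(y1-y0))
    cv2.imwrite(f"pics/{out}.png",cv2.resize(p,None,fx=k,fy=k,interpolation=cv2.INTER_CUBIC));print(out,"k",k)
E
python3 - <<'E'
from h import *
crop("top","0",80,150,440,320,"t0a")
crop("top","0",240,160,440,310,"t0b")
crop("side","0",120,170,420,410,"s0a")
d=np.load("top0.npz")["d"];P=depthpts("top",d)
for uv in [(202,227),(290,193),(297,249),(290,300),(400,240),(146,180),(240,285)]: print(uv,P[uv[1],uv[0]].round(3))
E
```

```text
t0a k 2
t0b k 4
s0a k 2
(202, 227) [0.537 0.254 0.016]
(290, 193) [ 0.642 -0.024  0.008]
(297, 249) [ 0.459 -0.04   0.091]
(290, 300) [ 0.307 -0.019 -0.001]
(400, 240) [ 0.488 -0.37   0.003]
(146, 180) [0.641 0.371 0.253]
(240, 285) [0.356 0.129 0.104]
```

```bash
echo
```

```text
(no output)
```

View pics/t0a.png

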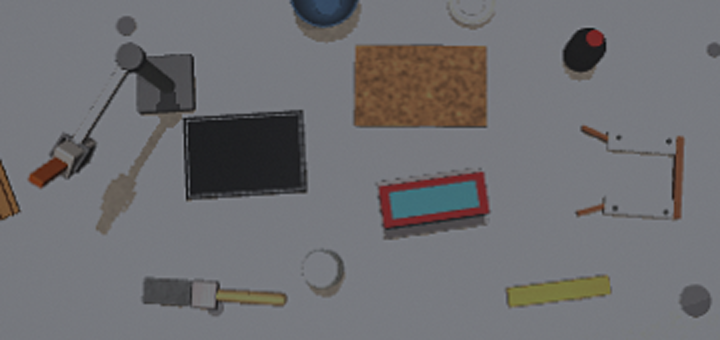

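View pics/t0b.png

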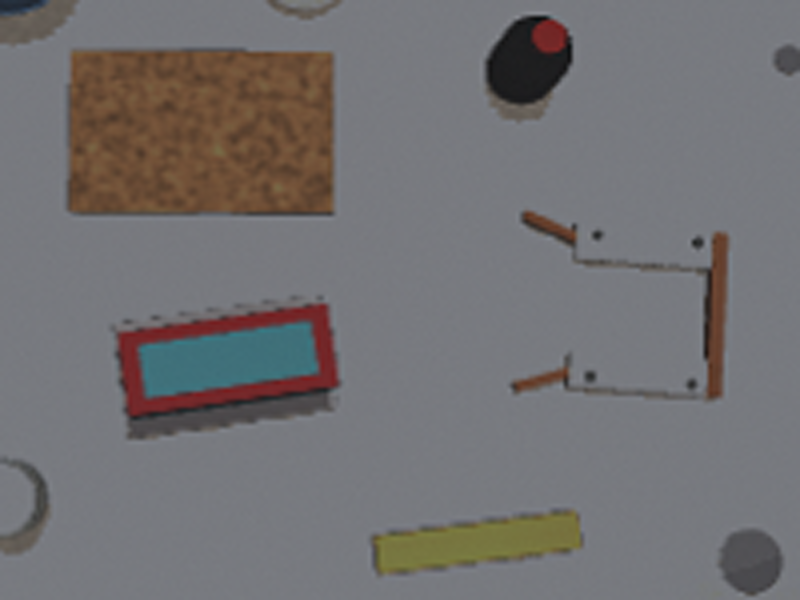

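View pics/s0a.png

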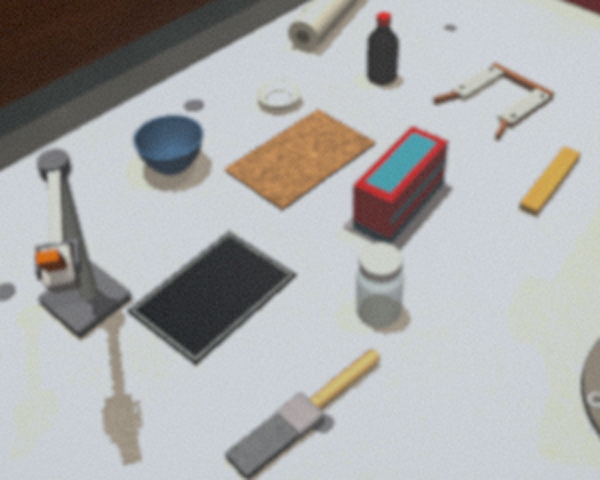

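```bash
python3 - <<'E'
from h import *
def enh(n,x0,y0,x1,y1,out,k,lo,hi):
    p=np.load(f"{n}0.npz")["p"][y0:y1,x0:x1,::-1].astype(float)
    p=np.clip((p-lo)/(hi-lo)*255,0,255).astype(np.uint8)
    cv2.imwrite(f"pics/{out}.png",cv2.resize(p,None,fx=k,fy=k,interpolation=cv2.INTER_CUBIC))
enh("top",360,200,440,270,"hd_t",8,80,160)
enh("side",330,190,410,250,"hd_s",10,120,255)
enh("top",80,150,240,260,"cam_t",5,0,200)
E
```

```text
(no output)
```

View pics/hd_t.png

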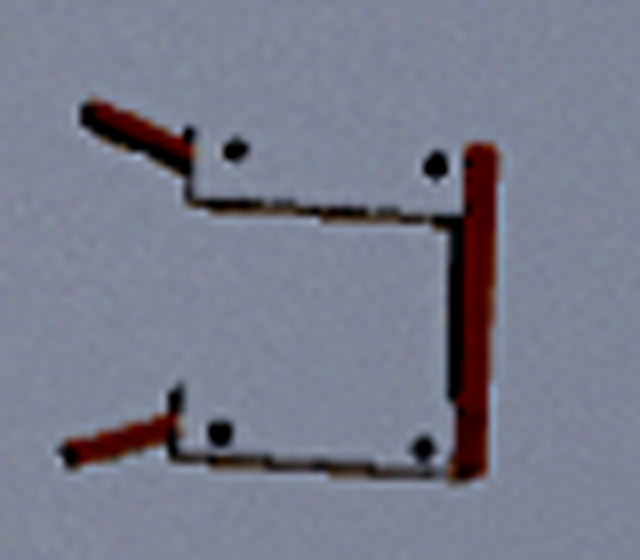

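View pics/hd_s.png

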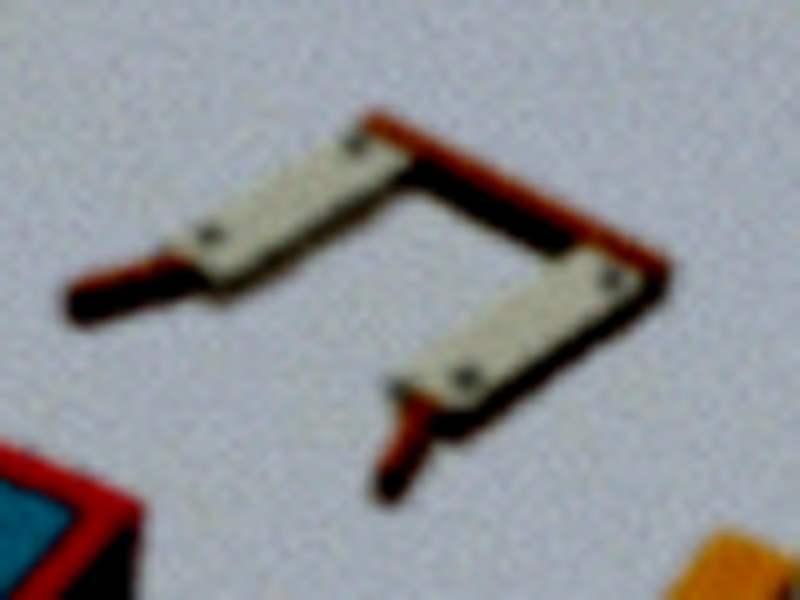

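View pics/cam_t.png

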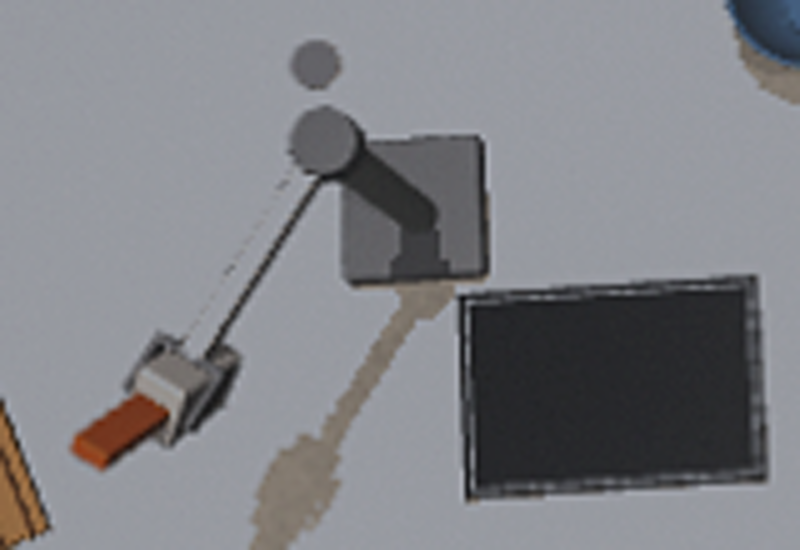

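```bash
python3 - <<'E'
from h import *
def cr(L,k,x0,y0): return [((x+.5)/k-.5+x0,(y+.5)/k-.5+y0) for x,y in L]
tS=cr([(235,151),(435,165),(220,434),(424,449)],8,360,200)
sS=cr([(208,234),(355,143),(465,377),(613,279)],10,330,190)
Q=[]
for a,b in zip(tS,sS): p,e=tri(a,b);print("screw",p.round(4),round(e,4));Q.append(p)
t=plane("top",tS,.0135);s=plane("side",sS,.0135);print(t.round(4),'\n',s.round(4))
# rect fits
def rect(n,tag,mask,z,name):
    c,_=cv2.findContours(mask.astype(np.uint8),cv2.RETR_EXTERNAL,cv2.CHAIN_APPROX_NONE)
    c=max(c,key=cv2.contourArea).reshape(-1,2)
    P=plane(n,c,z)[:,:2]
    r=cv2.minAreaRect((P*1000).astype(np.float32));M=P.mean(0)
    print(name,"c mm",np.round(r[0],1),"size",np.round(r[1],1),"ang",round(r[2],2),"n",len(c)); return r
for n in("top","side"):
    p=np.load(n+"0.npz")["p"];hsv=cv2.cvtColor(p,cv2.COLOR_RGB2HSV);H,S,V=[hsv[...,i].astype(int) for i in range(3)]
    yy,xx=np.mgrid[:420,:560]
    def box(a,b,c,d): return (xx>=a)&(xx<c)&(yy>=b)&(yy<d)
    if n=="top":
        B=box(255,225,340,275); lidm=B&(S>90)&((H<10)|(H>165)|((H>80)&(H<105)))
        rect(n,"0",lidm,.09,"lid")
        rect(n,"0",B&(S>70)&(H>80)&(H<105),.09,"label")
        C=box(250,165,330,220)&(S>60); rect(n,"0",C,.008,"cork")
        M=box(165,195,240,255)&(V<75); rect(n,"0",M,.004,"mat")
        Wd=box(412,205,425,265)&(S>80);rect(n,"0",Wd,.0135,"stop")
        rect(n,"0",box(325,280,395,310)&(S>70),.016,"paperweight?")
    else:
        B=box(290,225,350,290);rect(n,"0",B&(S>70)&(H>80)&(H<105),.09,"label")
        C=box(225,215,315,280)&(S>80)&(H<25); rect(n,"0",C,.008,"cork")
        M=box(180,280,275,355)&(V<90); rect(n,"0",M,.004,"mat")
E
```

```text
screw [ 0.5576 -0.3339  0.0138] 0.0036
screw [ 0.5504 -0.4135  0.0147] 0.0025
screw [ 0.4461 -0.3235  0.0141] 0.0033
screw [ 0.4383 -0.4043  0.014 ] 0.002
[[ 0.5562 -0.3349  0.0135]
 [ 0.5495 -0.4145  0.0135]
 [ 0.4447 -0.3245  0.0135]
 [ 0.4375 -0.4049  0.0135]] 
 [[ 0.5593 -0.3332  0.0135]
 [ 0.5523 -0.4143  0.0135]
 [ 0.4479 -0.3233  0.0135]
 [ 0.4395 -0.4044  0.0135]]
lid c mm [458.  -38.4] size [ 62.2 157.1] ang 7.31 n 142
label c mm [458.2 -38.9] size [ 38.4 127.1] ang 7.57 n 105
cork c mm [644.5 -23. ] size [206.9 125.7] ang 89.23 n 207
mat c mm [538.1 256.3] size [131.1 189.8] ang 2.82 n 200
stop c mm [ 492.9 -426.9] size [ 12.2 126.8] ang 84.61 n 83
paperweight? c mm [ 317.7 -231.8] size [ 30.4 159.8] ang 5.96 n 114
label c mm [460.  -37.2] size [ 35.9 123.9] ang 7.49 n 67
cork c mm [643.3 -19. ] size [207.1 127.8] ang 88.9 n 146
mat c mm [539.7 256.8] size [115.4 176.3] ang 3.22 n 152
```

```bash
cat >> h.py <<'E'
def pose():
    o=bot.get_obs();M=q2R(o["tool_rot"]);return o,M
def go(tx,ty,tz,th=None):
    """needed: first turn about tool x (to make tool y at heading th deg mod 180), then shifts in tool axes"""
    o,M=pose();p=o["eef_pos"];cur=np.degrees(np.arctan2(M[1,1],M[0,1]))
    print("tcp",p.round(4),"heading y",round(cur,2),"tilt x-axis",M[:,0].round(4),"w",round(o["gripper_width"],3),"F",o["contact_force"].round(1),"T",o["torque"].round(2),"t",round(o["t"],2),"q7",round(o["q"][6],2))
    t=cur if th is None else th
    d=(t-cur+90)%180-90
    th2=np.radians(cur+d)
    D=np.array([tx,ty,tz])-p
    y=np.array([np.cos(th2),np.sin(th2),0]);z=np.array([np.sin(th2),-np.cos(th2),0])
    print("turn units",round(-d/360,4),"(deg %.2f)"%(-d),"then shift units x,y,z:",round(-D[2]/.04,3),round(D@y/.04,3),round(D@z/.04,3))
E
python3 - <<'E'
from h import *
go(.459,-.038,.20,7.4)
go(.459,-.038,.046,7.4)
E
```

```text
tcp [ 0.1622 -0.6547  0.2304] heading y -76.09 tilt x-axis [-5.0e-04  1.5e-03 -1.0e+00] w 0.999 F [-0.3 -0.1  0.1] T [0.06 0.02 0.03] t 0.1 q7 -0.08
turn units -0.2319 (deg -83.49) then shift units x,y,z: 0.761 9.345 -14.334
tcp [ 0.1622 -0.6547  0.2304] heading y -76.09 tilt x-axis [-5.0e-04  1.5e-03 -1.0e+00] w 0.999 F [-0.3 -0.1  0.1] T [0.06 0.02 0.03] t 0.1 q7 -0.08
turn units -0.2319 (deg -83.49) then shift units x,y,z: 4.611 9.345 -14.334
```

Request:
{"fn": "step_arm", "kwargs": {
  "plan": [
    [0,0,-0.8,-0.029,0,0],
    [0,0,-0.8,-0.029,0,0],
    [0,0,-0.8,-0.029,0,0],
    [0,0,-0.8,-0.029,0,0],
    [0,0,0,-0.029,0,0],
    [0,0,0,-0.029,0,0],
    [0,0,0,-0.029,0,0],
    [0,0,0,-0.029,0,0]
  ],
  "fingers": -1,
  "force": 60
}}

```text
t: 1.1
eef_pos: [0.2711, -0.593, 0.2308]
tool_rot: [0.532, 0.465, 0.533, -0.465]
contact_force: [0.6, 0.2, -0.0]
gripper_width: 1.001
```

```bash
python3 -c "
from h import *
go(.459,-.038,.20,7.4)"
```

```text
tcp [ 0.2711 -0.593   0.2308] heading y 7.78 tilt x-axis [-6.e-04  9.e-04 -1.e+00] w 1.001 F [ 0.6  0.2 -0. ] T [0.05 0.   0.01] t 1.1 q7 1.06
turn units 0.001 (deg 0.38) then shift units x,y,z: 0.769 6.445 -13.155
```

Request:
{"fn": "step_arm", "kwargs": {
  "plan": [
    [0,0.46,-0.94,0,0,0],
    [0,0.46,-0.94,0,0,0],
    [0,0.46,-0.94,0,0,0],
    [0,0.46,-0.94,0,0,0],
    [0,0.46,-0.94,0,0,0],
    [0,0.46,-0.94,0,0,0],
    [0,0.46,-0.94,0,0,0],
    [0,0.46,-0.94,0,0,0]
  ]
}}

```text
t: 2.1
eef_pos: [0.3784, -0.2746, 0.2311]
tool_rot: [0.531, 0.467, 0.531, -0.467]
contact_force: [0.6, -0.7, 0.7]
gripper_width: 1.004
```

```bash
python3 -c "
from h import *
go(.459,-.038,.20,7.4)"
```

```text
tcp [ 0.3784 -0.2746  0.2311] heading y 7.42 tilt x-axis [-3.e-04  1.e-04 -1.e+00] w 1.004 F [ 0.6 -0.7  0.7] T [ 0.05 -0.03  0.03] t 2.1 q7 0.53
turn units 0.0001 (deg 0.02) then shift units x,y,z: 0.777 2.759 -5.607
```

Request:
{"fn": "step_arm", "kwargs": {
  "plan": [
    [0,0.46,-0.94,0,0,0],
    [0,0.46,-0.94,0,0,0],
    [0,0.46,-0.94,0,0,0],
    [0,0,0,0,0,0]
  ]
}}

```text
t: 2.6
eef_pos: [0.4193, -0.1539, 0.2314]
tool_rot: [0.533, 0.465, 0.533, -0.465]
contact_force: [-0.3, -0.9, 0.7]
gripper_width: 1.002
```

```bash
cat >> h.py <<'E'
def masks(n,tag):
    p=np.load(f"{n}{tag}.npz")["p"];hsv=cv2.cvtColor(p,cv2.COLOR_RGB2HSV);return p,[hsv[...,i].astype(int) for i in range(3)]
yy,xx=np.mgrid[:420,:560]
def box(a,b,c,d): return (xx>=a)&(xx<c)&(yy>=b)&(yy<d)
def rect(n,mask,z,name):
    c,_=cv2.findContours(mask.astype(np.uint8),cv2.RETR_EXTERNAL,cv2.CHAIN_APPROX_NONE)
    c=max(c,key=cv2.contourArea).reshape(-1,2)
    P=plane(n,c,z)[:,:2];r=cv2.minAreaRect((P*1000).astype(np.float32))
    print(name,n,"c mm",np.round(r[0],1),"size",np.round(r[1],1),"ang",round(r[2],2),"px",c.mean(0).round(1)); return r
E
python3 - <<'E'
from h import *
for n in("top","side"):
    snap(n,"1");p,(H,S,V)=masks(n,"1")
    B=box(255,225,340,275) if n=="top" else box(285,225,355,295)
    rect(n,B&(S>70)&(H>80)&(H<105),.09,"label")
go(.459,-.038,.20,7.4)
E
```

```text
label top c mm [458.3 -38.8] size [ 38.2 127. ] ang 7.27 px [296.7 249.4]
label side c mm [458.8 -37.4] size [ 34.  123.8] ang 6.91 px [320.5 250.8]
tcp [ 0.4183 -0.1572  0.2311] heading y 7.47 tilt x-axis [-6.e-04 -2.e-04 -1.e+00] w 1.0 F [-0.  -0.7  0.8] T [-0.03  0.05 -0.05] t 2.7 q7 0.26
turn units 0.0002 (deg 0.07) then shift units x,y,z: 0.778 1.394 -2.824
```

View pics/top1.png

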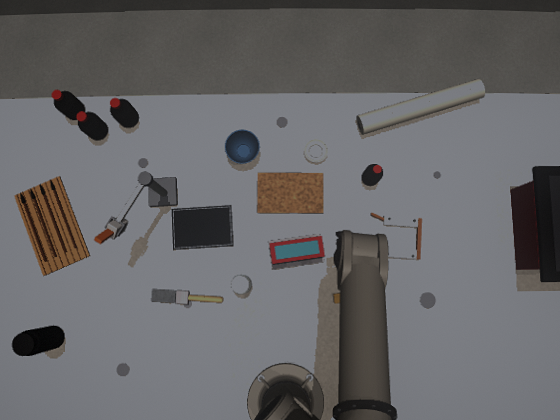

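View pics/side1.png

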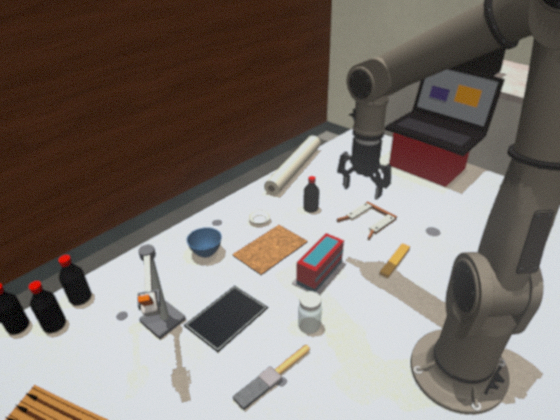

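The tin hasn't moved (label centre at px (297,249)). The gripper is to its right, so I'll move over it and descend.

Request:
{"fn": "step_arm", "kwargs": {
  "plan": [
    [0,0.35,-0.706,0,0,0],
    [0,0.35,-0.706,0,0,0],
    [0,0.35,-0.706,0,0,0],
    [0,0.344,-0.706,0,0,0],
    [0.7,0,0,0,0,0],
    [0.7,0,0,0,0,0],
    [0,0,0,0,0,0]
  ]
}}

```text
t: 3.58
eef_pos: [0.4575, -0.0392, 0.1735]
tool_rot: [0.53, 0.466, 0.532, -0.468]
contact_force: [-0.6, -0.2, 0.3]
gripper_width: 0.997
```

```bash
python3 -c "
from h import *
go(.459,-.038,.046,7.4)"
```

```text
tcp [ 0.4575 -0.0392  0.1735] heading y 7.32 tilt x-axis [-4.8e-03  3.0e-04 -1.0e+00] w 0.997 F [-0.6 -0.2  0.3] T [0.04 0.02 0.01] t 3.58 q7 -0.13
turn units -0.0002 (deg -0.08) then shift units x,y,z: 3.188 0.042 -0.026
```

Request:
{"fn": "step_arm", "kwargs": {
  "plan": [
    [0.6,0.04,-0.03,0,0,0],
    [0.6,0,0,0,0,0],
    [0.6,0,0,0,0,0],
    [0.6,0,0,0,0,0],
    [0.5,0,0,0,0,0],
    [0.29,0,0,0,0,0],
    [0,0,0,0,0,0]
  ]
}}

```text
t: 4.45
eef_pos: [0.4608, -0.037, 0.0478]
tool_rot: [0.531, 0.467, 0.531, -0.467]
contact_force: [0.2, 0.2, -0.6]
gripper_width: 0.998
```

```bash
python3 -c "
from h import *
go(.459,-.038,.046,7.4)"
```

```text
tcp [ 0.4608 -0.037   0.0478] heading y 7.38 tilt x-axis [-4.e-04 -3.e-04 -1.e+00] w 0.998 F [ 0.2  0.2 -0.6] T [-0.03 -0.01  0.05] t 4.45 q7 -0.33
turn units -0.0 (deg -0.02) then shift units x,y,z: 0.044 -0.047 0.02
```

Request:
{"fn": "step_arm", "kwargs": {
  "plan": [
    [0,0,0,0,0,0],
    [0,0,0,0,0,0],
    [0,0,0,0,0,0],
    [0,0,0,0,0,0],
    [0,0,0,0,0,0],
    [0,0,0,0,0,0],
    [0,0,0,0,0,0],
    [0,0,0,0,0,0]
  ],
  "fingers": 1,
  "force": 50
}}

```text
t: 5.45
eef_pos: [0.4608, -0.0367, 0.0486]
tool_rot: [0.532, 0.467, 0.531, -0.467]
contact_force: [-2.6, -1.1, 6.1]
gripper_width: 0.727
```

```bash
python3 - <<'E'
from h import *
for n in("top","side"): snap(n,"2")
crop("side","2",260,180,420,300,"s2c")
go(.459,-.038,.046,7.4)
E
```

```text
s2c k 5
tcp [ 0.4608 -0.0367  0.0486] heading y 7.41 tilt x-axis [ 5.e-04 -9.e-04 -1.e+00] w 0.719 F [-2.4 -0.   5.4] T [-0.11  0.65 -0.02] t 5.55 q7 -0.33
turn units 0.0 (deg 0.01) then shift units x,y,z: 0.066 -0.05 0.025
```

View pics/s2c.png

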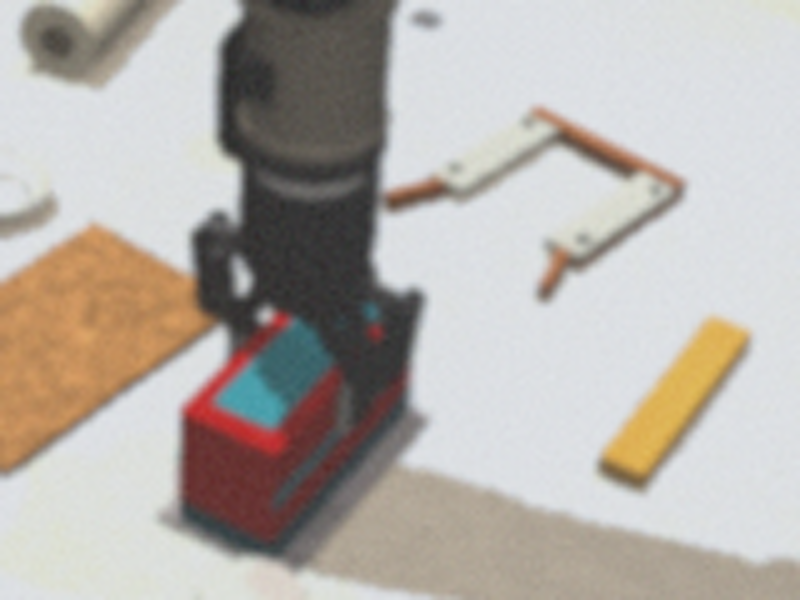

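Request:
{"fn": "step_arm", "kwargs": {
  "plan": [
    [-0.03,0,0,0,0,0],
    [0,0,0.25,0,0,0],
    [0,0,0.25,0.007,0,0],
    [0,0,0.25,0.007,0,0],
    [0,0,0.25,0.007,0,0],
    [0,0,0.25,0.007,0,0],
    [0,0,0.25,0.007,0,0],
    [0,0,0,0,0,0]
  ]
}}

```text
t: 6.55
eef_pos: [0.4638, -0.0973, 0.0488]
tool_rot: [-0.476, -0.522, -0.476, 0.523]
contact_force: [-0.8, 0.6, -5.5]
gripper_width: 0.718
```

```bash
python3 - <<'E'
from h import *
go(.5173,-.1695,.047,-5.2)
E
```

```text
tcp [ 0.4638 -0.0973  0.0488] heading y -5.3 tilt x-axis [-3.e-04 -5.e-04 -1.e+00] w 0.718 F [-0.8  0.6 -5.5] T [ 0.03  0.02 -0.02] t 6.55 q7 -0.38
turn units -0.0003 (deg -0.10) then shift units x,y,z: 0.046 1.495 1.677
```

Request:
{"fn": "step_arm", "kwargs": {
  "plan": [
    [0.015,0.25,0.28,0,0,0],
    [0,0.25,0.28,0,0,0],
    [0,0.25,0.28,0,0,0],
    [0,0.25,0.28,0,0,0],
    [0,0.25,0.28,0,0,0],
    [0,0.25,0.28,0,0,0],
    [0,0,0,0,0,0]
  ]
}}

```text
t: 7.42
eef_pos: [0.5196, -0.171, 0.0488]
tool_rot: [0.478, 0.523, 0.475, -0.522]
contact_force: [1.5, -3.4, 1.9]
gripper_width: 0.719
```

```bash
python3 - <<'E'
from h import *
go(.5173,-.1695,.047,-5.2)
for n in("top","side"): snap(n,"3")
crop("side","3",300,170,420,260,"s3c")
crop("top","3",270,190,440,310,"t3c")
E
```

```text
tcp [ 0.5196 -0.171   0.0488] heading y -5.28 tilt x-axis [ 0.003  -0.0017 -1.    ] w 0.719 F [ 1.5 -3.4  1.9] T [-0.64 -0.23  0.03] t 7.42 q7 -0.24
turn units -0.0002 (deg -0.08) then shift units x,y,z: 0.045 -0.061 -0.031
s3c k 6
t3c k 4
```

View pics/s3c.png

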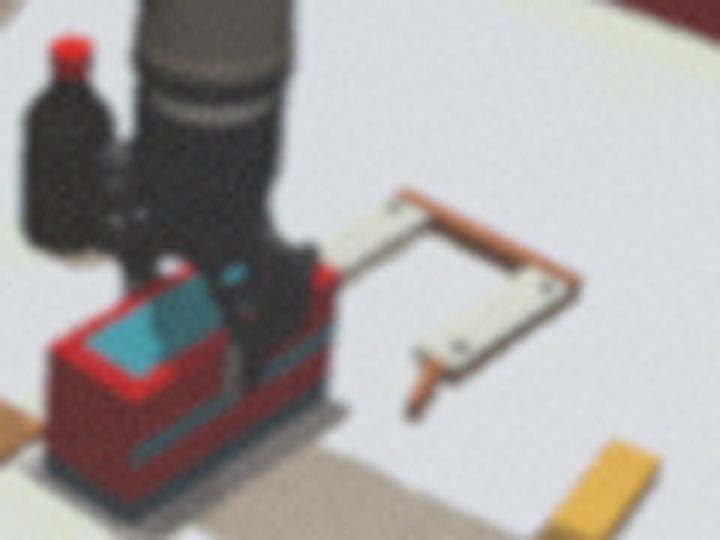

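View pics/t3c.png

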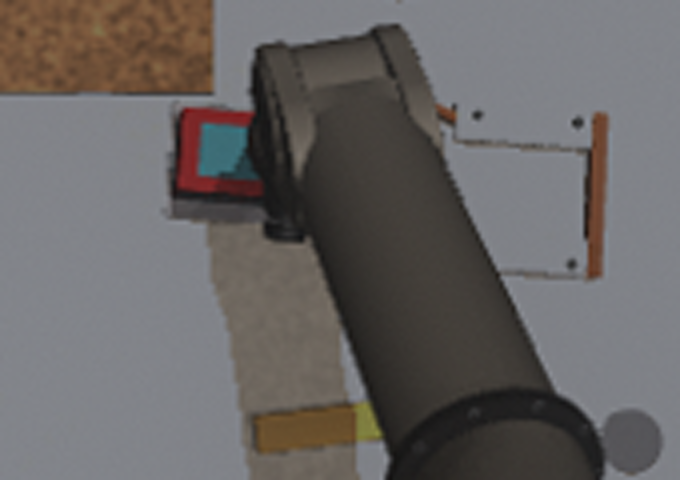

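```bash
python3 - <<'E'
from h import *
p,(H,S,V)=masks("top","3")
m=box(300,200,338,250)&(S>80)&((H<10)|(H>165)|((H>80)&(H<105)))
ys,xs=np.nonzero(m);
# per column edges
T=[];B=[]
for x in range(318,332):
    r=np.nonzero(m[:,x])[0]
    if len(r)>10: T.append((x,r.min()-.5));B.append((x,r.max()+.5))
for nm,e in(("top",T),("bot",B)):
    P=plane("top",e,.09);f=np.polyfit(P[:,1],P[:,0],1);print(nm,len(e),P.mean(0).round(4),"slope deg",np.degrees(np.arctan(f[0])).round(2))
pt=plane("top",T,.09).mean(0);pb=plane("top",B,.09).mean(0);c=(pt+pb)/2;print(c)
a=np.radians(-5.2);X=np.array([np.cos(a),np.sin(a)]);
sc=np.array([.49698,-.36972]);print("lateral lid - slot (top cam)",(c[:2]-sc)@X, "tcp-slot(top)",(np.array([.5196,-.171])-sc)@X, "wid",np.linalg.norm(pt-pb))
E
```

```text
top 14 [ 0.554  -0.1239  0.09  ] slope deg 6.97
bot 14 [ 0.491  -0.1223  0.09  ] slope deg 4.98
[ 0.5225014  -0.12312444  0.09      ]
lateral lid - slot (top cam) 0.0030667735977871332 tcp-slot(top) 0.004516398759790352 wid 0.0630381143917794
```

Request:
{"fn": "step_arm", "kwargs": {
  "plan": [
    [0,-0.06,0.2,0,0,0],
    [0,0,0.35,0,0,0],
    [0,0,0.35,0,0,0],
    [0,0,0.35,0,0,0],
    [0,0,0.35,0,0,0],
    [0,0,0.35,0,0,0],
    [0,0,0,0,0,0]
  ]
}}

```text
t: 8.4
eef_pos: [0.5081, -0.247, 0.0487]
tool_rot: [-0.477, -0.522, -0.477, 0.522]
contact_force: [0.2, -2.2, 4.1]
gripper_width: 0.722
```

```bash
python3 - <<'E'
from h import *
go(.5018,-.3388,.0488,-5.2)
E
```

```text
tcp [ 0.5081 -0.247   0.0487] heading y -5.19 tilt x-axis [ 3.e-04 -6.e-04 -1.e+00] w 0.722 F [ 0.2 -2.2  4.1] T [-0.31  0.05  0.09] t 8.4 q7 -0.09
turn units 0.0 (deg 0.01) then shift units x,y,z: -0.003 0.052 2.3
```

Request:
{"fn": "step_arm", "kwargs": {
  "plan": [
    [0,0,0.25,0,0,0],
    [0,0,0.3,0,0,0],
    [0,0,0.3,0,0,0],
    [0,0,0.3,0,0,0],
    [0,0,0.3,0,0,0],
    [0,0,0.3,0,0,0],
    [0,0,0.15,0,0,0],
    [0,0,0,0,0,0]
  ]
}}

```text
t: 9.4
eef_pos: [0.5016, -0.321, 0.0487]
tool_rot: [0.477, 0.522, 0.477, -0.521]
contact_force: [1.6, 3.4, 5.2]
gripper_width: 0.716
```

```bash
python3 - <<'E'
from h import *
go(.5018,-.3388,.0488,-5.2)
E
```

```text
tcp [ 0.5016 -0.321   0.0487] heading y -5.11 tilt x-axis [ 4.e-04  9.e-04 -1.e+00] w 0.716 F [1.6 3.4 5.2] T [ 0.4   0.01 -0.06] t 9.4 q7 0.05
turn units 0.0002 (deg 0.09) then shift units x,y,z: -0.003 0.045 0.444
```

Request:
{"fn": "step_arm", "kwargs": {
  "plan": [
    [0,0,0.08,0,0,0],
    [0,0,0.08,0,0,0],
    [0,0,0.08,0,0,0],
    [0,0,0.05,0,0,0],
    [0,0,0.04,0,0,0],
    [0,0,0,0,0,0]
  ]
}}

```text
t: 10.15
eef_pos: [0.5007, -0.3327, 0.0487]
tool_rot: [0.477, 0.522, 0.478, -0.521]
contact_force: [0.8, 6.6, 6.5]
gripper_width: 0.724
```

```bash
python3 - <<'E'
from h import *
go(.5018,-.3388,.0488,-5.2)
E
```

```text
tcp [ 0.5007 -0.3327  0.0487] heading y -5.04 tilt x-axis [ 3.0e-04  2.1e-03 -1.0e+00] w 0.724 F [0.8 6.6 6.5] T [ 0.87 -0.   -0.03] t 10.15 q7 0.07
turn units 0.0005 (deg 0.16) then shift units x,y,z: -0.003 0.042 0.15
```

Request:
{"fn": "step_arm", "kwargs": {
  "plan": [
    [0,0,0.04,0,0,0],
    [0,0,0.04,0,0,0],
    [0,0,0.04,0,0,0],
    [0,0,0,0,0,0]
  ]
}}

```text
t: 10.65
eef_pos: [0.5003, -0.3374, 0.0487]
tool_rot: [0.477, 0.522, 0.478, -0.521]
contact_force: [2.6, 5.6, 6.5]
gripper_width: 0.721
```

Request:
{"fn": "step_arm", "kwargs": {
  "plan": [
    [0,0,0.04,0,0,0],
    [0,0,0.04,0,0,0],
    [0,0,0,0,0,0]
  ]
}}

```text
t: 11.02
eef_pos: [0.5003, -0.3381, 0.0488]
tool_rot: [0.476, 0.522, 0.479, -0.52]
contact_force: [-0.8, 12.0, 10.3]
gripper_width: 0.722
```

Request:
{"fn": "step_arm", "kwargs": {
  "plan": [
    [0,0,0.04,0,0,0],
    [0,0,0.04,0,0,0],
    [0,0,0,0,0,0]
  ]
}}

```text
t: 11.4
eef_pos: [0.5003, -0.3384, 0.0491]
tool_rot: [0.476, 0.523, 0.48, -0.519]
contact_force: [-3.4, 19.2, 16.3]
gripper_width: 0.72
```

Request:
{"fn": "step_arm", "kwargs": {
  "plan": [
    [0,0,-0.06,0,0,0],
    [0,0,-0.04,0,0,0],
    [0,0,0,0,0,0]
  ]
}}

```text
t: 11.78
eef_pos: [0.5003, -0.3381, 0.0488]
tool_rot: [0.477, 0.522, 0.479, -0.52]
contact_force: [0.3, 10.7, 8.8]
gripper_width: 0.722
```

```bash
python3 - <<'E'
from h import *
go(.5018,-.3388,.0488,-5.2)
for n in("top","side"): snap(n,"4")
crop("side","4",310,140,430,230,"s4c")
E
```

```text
tcp [ 0.5003 -0.3381  0.0488] heading y -4.97 tilt x-axis [ 0.      0.0037 -1.    ] w 0.722 F [ 0.3 10.7  8.8] T [ 1.54  0.03 -0.05] t 11.78 q7 0.08
turn units 0.0006 (deg 0.23) then shift units x,y,z: -0.001 0.04 0.014
s4c k 6
```

View pics/s4c.png

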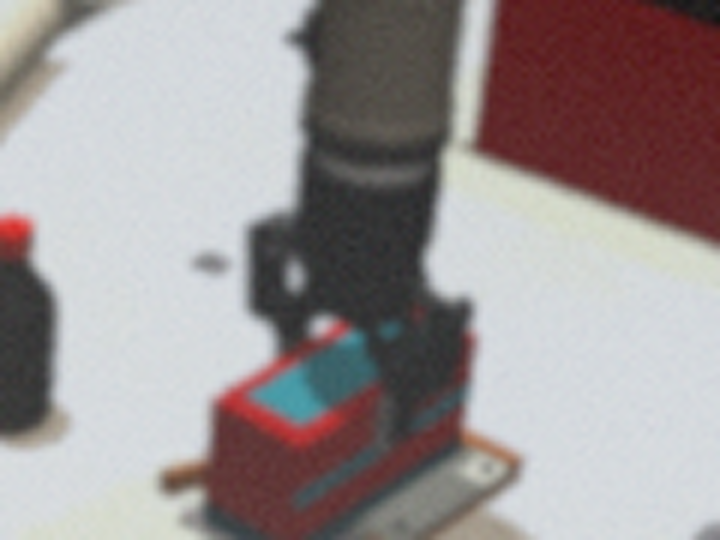

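Request:
{"fn": "step_arm", "kwargs": {
  "plan": [
    [0,0,-0.04,0,0,0],
    [-0.05,0,0,0,0,0],
    [-0.1,0,0,0,0,0],
    [-0.1,0,0,0,0,0]
  ],
  "fingers": 1,
  "force": 80
}}

```text
t: 12.38
eef_pos: [0.4982, -0.3396, 0.0567]
tool_rot: [-0.476, -0.522, -0.478, 0.522]
contact_force: [1.7, 3.2, -14.9]
gripper_width: 0.714
```

Request:
{"fn": "step_arm", "kwargs": {
  "plan": [
    [-0.15,0,0,0,0,0],
    [-0.2,0,0,0,0,0],
    [-0.2,0,0,0,0,0]
  ]
}}

```text
t: 12.75
eef_pos: [0.4987, -0.34, 0.0802]
tool_rot: [-0.476, -0.522, -0.478, 0.522]
contact_force: [0.8, 4.5, -18.2]
gripper_width: 0.715
```

Request:
{"fn": "step_arm", "kwargs": {
  "plan": [
    [-0.2,0,0,0,0,0],
    [-0.2,0,0,0,0,0],
    [-0.3,0,0,0,0,0],
    [-0.4,0,0,0,0,0],
    [-0.5,0,0,0,0,0],
    [-0.5,0,0,0,0,0],
    [-0.5,0,0,0,0,0],
    [0,0,0,0,0,0]
  ]
}}

```text
t: 13.75
eef_pos: [0.5009, -0.341, 0.1866]
tool_rot: [0.478, 0.522, 0.476, -0.522]
contact_force: [-0.0, 0.6, -1.6]
gripper_width: 0.719
```

```bash
python3 - <<'E'
from h import *
go(.645,-.021,.16,-0.8)
for n in("top","side"): snap(n,"5")
crop("side","5",310,80,430,230,"s5c")
E
```

```text
tcp [ 0.5009 -0.341   0.1866] heading y -5.18 tilt x-axis [ 0.0032 -0.0021 -1.    ] w 0.719 F [-0.   0.6 -1.6] T [0.04 0.01 0.03] t 13.75 q7 0.17
turn units -0.0122 (deg -4.38) then shift units x,y,z: 0.664 3.489 -8.049
s5c k 4
```

View pics/side5.png

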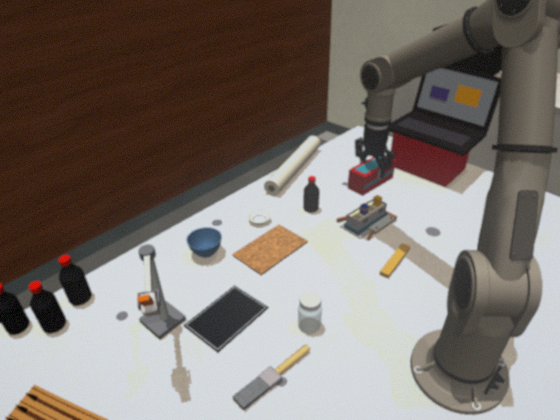

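View pics/top5.png

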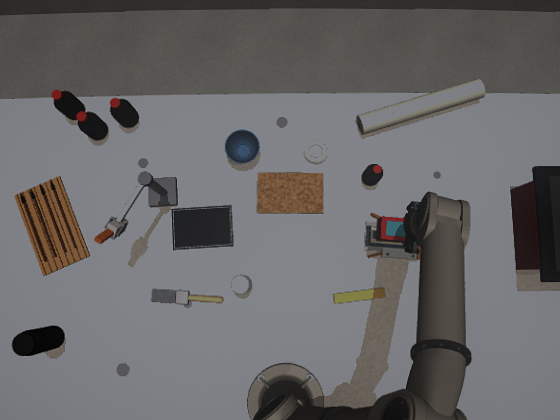

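```bash
python3 - <<'E'
from h import *
p,(H,S,V)=masks("top","5");rect("top",box(240,160,340,230)&(S>60)&(H<25),.008,"cork")
p,(H,S,V)=masks("side","5");rect("side",box(215,210,325,285)&(S>80)&(H<25),.008,"cork")
E
```

```text
cork top c mm [644.5 -23. ] size [206.9 125.7] ang 89.23 px [289.8 192.6]
cork side c mm [643.5 -19.2] size [207.5 127.7] ang 89.18 px [269.5 248.4]
```

Request:
{"fn": "step_arm", "kwargs": {
  "plan": [
    [0,0,0,-0.012,0,0],
    [0,0.435,-1,0,0,0],
    [0,0.435,-1,0,0,0],
    [0,0.435,-1,0,0,0],
    [0,0.435,-1,0,0,0],
    [0,0.435,-1,0,0,0],
    [0,0.435,-1,0,0,0],
    [0,0,0,0,0,0]
  ]
}}

```text
t: 14.85
eef_pos: [0.6084, -0.0965, 0.1835]
tool_rot: [0.497, 0.503, 0.499, -0.501]
contact_force: [-0.6, -0.6, -1.0]
gripper_width: 0.719
```

```bash
python3 - <<'E'
from h import *
go(.646,-.021,.10,-0.8)
for n in("top","side"): snap(n,"6")
p,(H,S,V)=masks("top","6");rect("top",box(240,160,340,230)&(S>60)&(H<25),.008,"cork")
p,(H,S,V)=masks("side","6");rect("side",box(215,210,325,285)&(S>80)&(H<25),.008,"cork")
E
```

```text
tcp [ 0.6084 -0.0965  0.1835] heading y -0.44 tilt x-axis [-6.0e-04  3.2e-03 -1.0e+00] w 0.719 F [-0.6 -0.6 -1. ] T [-0.08  0.04  0.02] t 14.85 q7 -0.22
turn units 0.001 (deg 0.36) then shift units x,y,z: 2.087 0.915 -1.9
cork top c mm [644.6 -11.2] size [183.4 125.7] ang 89.23 px [288.1 195.5]
cork side c mm [643.7 -19.6] size [208.3 128.6] ang 88.85 px [269.8 248.4]
```

Request:
{"fn": "step_arm", "kwargs": {
  "plan": [
    [0,0.23,-0.475,0,0,0],
    [0,0.23,-0.475,0,0,0],
    [0,0.23,-0.475,0,0,0],
    [0.4,0.23,-0.475,0,0,0],
    [0.6,0,0,0,0,0],
    [0.6,0,0,0,0,0],
    [0.5,0,0,0,0,0],
    [0,0,0,0,0,0]
  ]
}}

```text
t: 15.95
eef_pos: [0.6447, -0.0261, 0.0986]
tool_rot: [-0.496, -0.503, -0.497, 0.504]
contact_force: [0.1, -0.6, -1.6]
gripper_width: 0.716
```

```bash
python3 - <<'E'
from h import *
go(.646,-.021,.036,-0.8)
for n in("top","side"): snap(n,"7")
crop("side","7",200,140,360,260,"s7c")
p,(H,S,V)=masks("side","7");rect("side",box(215,210,325,285)&(S>80)&(H<25),.008,"cork")
E
```

```text
tcp [ 0.6447 -0.0261  0.0986] heading y -0.82 tilt x-axis [-3.1e-03  2.0e-04 -1.0e+00] w 0.716 F [ 0.1 -0.6 -1.6] T [-0.05 -0.    0.01] t 15.95 q7 -0.4
turn units -0.0001 (deg -0.02) then shift units x,y,z: 1.565 0.031 -0.127
s7c k 5
cork side c mm [654.1 -34.4] size [217.4 273.1] ang 34.27 px [267.  237.4]
```

View pics/s7c.png

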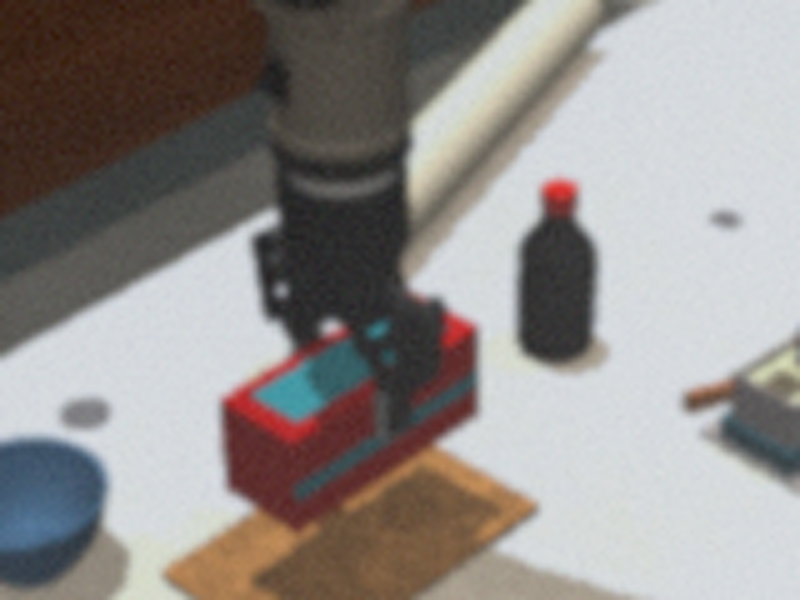

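Lid level and held over the board. I'll lower it.

Request:
{"fn": "step_arm", "kwargs": {
  "plan": [
    [0.4,0.03,-0.12,0,0,0],
    [0.4,0,0,0,0,0],
    [0.4,0,0,0,0,0],
    [0.2,0,0,0,0,0],
    [0.08,0,0,0,0,0],
    [0.04,0,0,0,0,0],
    [0,0,0,0,0,0]
  ]
}}

```text
t: 16.92
eef_pos: [0.6472, -0.0218, 0.0399]
tool_rot: [0.496, 0.504, 0.496, -0.504]
contact_force: [0.1, -0.3, -1.2]
gripper_width: 0.719
```

Request:
{"fn": "step_arm", "kwargs": {
  "plan": [
    [0.02,0,0,0,0,0],
    [0.02,0,0,0,0,0],
    [0,0,0,0,0,0]
  ]
}}

```text
t: 17.3
eef_pos: [0.6469, -0.0218, 0.0379]
tool_rot: [-0.496, -0.504, -0.496, 0.504]
contact_force: [-0.1, 0.5, -0.4]
gripper_width: 0.72
```

Request:
{"fn": "step_arm", "kwargs": {
  "plan": [
    [0.03,0,0,0,0,0],
    [0.02,0,0,0,0,0],
    [0,0,0,0,0,0]
  ]
}}

```text
t: 17.68
eef_pos: [0.6468, -0.0218, 0.0358]
tool_rot: [-0.496, -0.504, -0.496, 0.504]
contact_force: [-0.0, 1.1, -0.6]
gripper_width: 0.72
```

Request:
{"fn": "step_arm", "kwargs": {
  "plan": [
    [0.02,0,0,0,0,0],
    [0.02,0,0,0,0,0],
    [0,0,0,0,0,0]
  ]
}}

```text
t: 18.05
eef_pos: [0.647, -0.0218, 0.0349]
tool_rot: [-0.496, -0.504, -0.496, 0.504]
contact_force: [-1.7, -0.4, 4.3]
gripper_width: 0.715
```

Request:
{"fn": "step_arm", "kwargs": {
  "plan": [
    [-0.01,0,0,0,0,0],
    [0,0,0,0,0,0],
    [0,0,0,0,0,0],
    [0,0,0,0,0,0],
    [0,0,0,0,0,0]
  ],
  "fingers": -1
}}

```text
t: 18.68
eef_pos: [0.6469, -0.0218, 0.0346]
tool_rot: [0.496, 0.504, 0.496, -0.504]
contact_force: [0.2, -0.1, -0.0]
gripper_width: 1.0
```

Request:
{"fn": "step_arm", "kwargs": {
  "plan": [
    [-0.5,0,0,0,0,0],
    [-0.8,0,0,0,0,0],
    [-0.8,0,0,0,0,0],
    [-0.8,0,0,0,0,0],
    [-0.5,0,0.5,0,0,0],
    [0,0,1,0,0,0],
    [0,0,1,0,0,0],
    [0,0,0.5,0,0,0]
  ]
}}

```text
t: 19.68
eef_pos: [0.6451, -0.1447, 0.172]
tool_rot: [-0.496, -0.504, -0.495, 0.505]
contact_force: [0.4, 0.4, -0.3]
gripper_width: 0.999
```

```bash
python3 - <<'E'
from h import *
for n in("top","side"): snap(n,"8")
crop("side","8",200,150,420,280,"s8c")
crop("top","8",240,160,440,280,"t8c")
go(.5,-.339,.12,-5.2)
E
```

```text
s8c k 3
t8c k 4
tcp [ 0.645  -0.1445  0.1713] heading y -1.08 tilt x-axis [ 5.0e-04 -1.1e-03 -1.0e+00] w 0.997 F [-0.4 -0.   0.7] T [-0.05 -0.01 -0.02] t 19.77 q7 -0.17
turn units 0.0114 (deg 4.12) then shift units x,y,z: 1.282 -3.17 5.17
```

View pics/s8c.png

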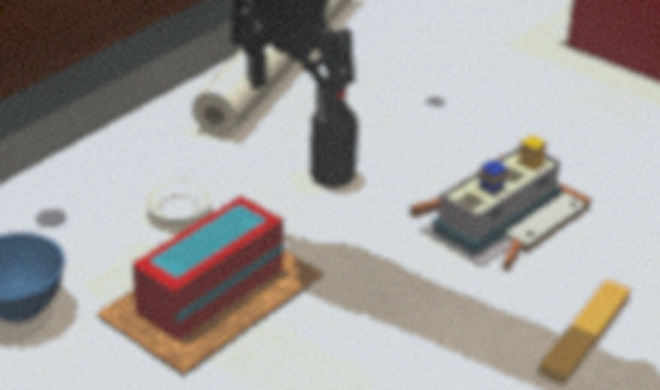

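View pics/t8c.png

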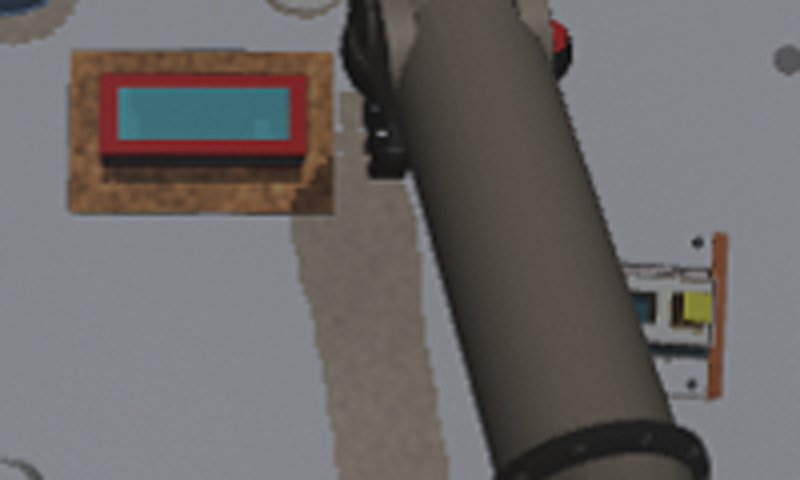

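```bash
python3 - <<'E'
from h import *
ps,(H,S,V)=masks("side","8")
y=box(365,185,395,210)&(H>18)&(H<35)&(S>110)
print("yellow",np.argwhere(y).mean(0)[::-1],y.sum())
b=box(350,195,375,220)&(H>105)&(H<130)&(S>90)
print("blue",np.argwhere(b).mean(0)[::-1],b.sum())
pt,(Ht,St,Vt)=masks("top","8")
y=box(400,220,420,250)&(Ht>18)&(Ht<35)&(St>80);print("yellow top",np.argwhere(y).mean(0)[::-1],y.sum(),np.argwhere(y).min(0),np.argwhere(y).max(0))
im=ps[185:225,345:395,::-1];cv2.imwrite("pics/s8d.png",cv2.resize(im,None,fx=14,fy=14,interpolation=cv2.INTER_CUBIC))
a=np.radians(-5.15);Y=np.array([-np.sin(a),np.cos(a)])
for s in(-54,18):
    P=np.r_[np.array([.5005,-.3385])+Y*s/1000,.082];print(s,P.round(4),"pred side",proj("side",P).round(1),"top",proj("top",P).round(1))
E
```

```text
yellow [377.18604651 199.72093023] 43
blue [364.13043478 205.47826087] 23
yellow top [413.82142857 236.51785714] 56 [233 408] [241 417]
-54 [ 0.4957 -0.3923  0.082 ] pred side [[377.4 196.2]] top [[413.5 235.3]]
18 [ 0.5021 -0.3206  0.082 ] pred side [[364.  204.5]] top [[389.9 233.5]]
```

View pics/s8d.png

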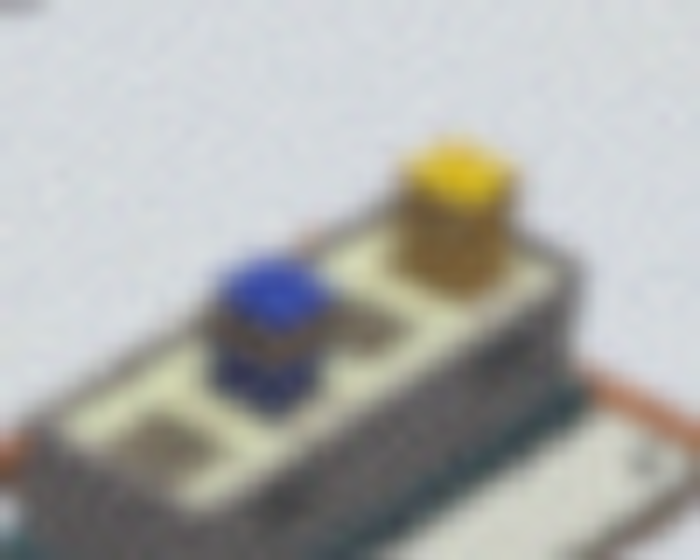

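```bash
python3 - <<'E'
from h import *
print(tri((413.5,235.9),(377.4,196.8)))
go(.4957,-.392,.13,-5.15)
E
```

```text
(array([ 0.49465249, -0.39241877,  0.07999735]), np.float64(0.0013388202337833981))
tcp [ 0.645  -0.1445  0.1713] heading y -1.08 tilt x-axis [ 5.0e-04 -1.1e-03 -1.0e+00] w 0.997 F [-0.4 -0.   0.7] T [-0.05 -0.01 -0.02] t 19.77 q7 -0.17
turn units 0.0113 (deg 4.07) then shift units x,y,z: 1.032 -3.162 6.497
```

Request:
{"fn": "step_arm", "kwargs": {
  "plan": [
    [0,0,0,0.0113,0,0],
    [0,-0.7,0.6,0,0,0],
    [0,-0.7,0.9,0,0,0],
    [0,-0.7,1,0,0,0],
    [0,-0.7,1,0,0,0],
    [0,-0.36,1,0,0,0],
    [0,0,1,0,0,0],
    [0,0,1,0,0,0]
  ]
}}

```text
t: 20.78
eef_pos: [0.4982, -0.3886, 0.1714]
tool_rot: [0.479, 0.521, 0.479, -0.52]
contact_force: [0.7, 0.2, 0.5]
gripper_width: 1.002
```

Request:
{"fn": "step_arm", "kwargs": {
  "plan": [
    [0,0,0,0,0,0],
    [0.5,0,0,0,0,0],
    [0.5,0,0,0,0,0],
    [0,0,0,0,0,0]
  ]
}}

```text
t: 21.28
eef_pos: [0.4958, -0.3876, 0.1279]
tool_rot: [-0.477, -0.52, -0.481, 0.521]
contact_force: [0.2, -0.3, -0.4]
gripper_width: 1.004
```

```bash
python3 - <<'E'
from h import *
for n in("top","side"): snap(n,"9")
go(.4955,-.392,.063,-5.15)
E
```

```text
tcp [ 0.4971 -0.389   0.1302] heading y -4.85 tilt x-axis [-7.e-04  1.e-03 -1.e+00] w 1.005 F [-0.1 -0.   0.6] T [-0.01  0.01 -0.04] t 21.38 q7 0.21
turn units 0.0008 (deg 0.30) then shift units x,y,z: 1.679 -0.032 0.078
```

View pics/side9.png

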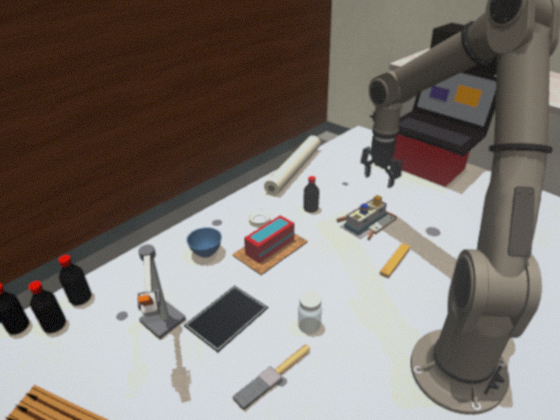

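Request:
{"fn": "step_arm", "kwargs": {
  "plan": [
    [0.4,-0.03,0.08,0,0,0],
    [0.4,0,0,0,0,0],
    [0.4,0,0,0,0,0],
    [0.3,0,0,0,0,0],
    [0.16,0,0,0,0,0],
    [0,0,0,0,0,0]
  ]
}}

```text
t: 22.12
eef_pos: [0.4953, -0.3928, 0.0638]
tool_rot: [-0.478, -0.521, -0.478, 0.521]
contact_force: [-0.1, -0.3, 0.5]
gripper_width: 1.003
```

```bash
python3 - <<'E'
from h import *
go(.4955,-.392,.063,-5.15)
E
```

```text
tcp [ 0.4953 -0.3928  0.0638] heading y -4.91 tilt x-axis [-5.e-04  5.e-04 -1.e+00] w 1.003 F [-0.1 -0.3  0.5] T [ 0.01  0.02 -0.  ] t 22.12 q7 0.17
turn units 0.0007 (deg 0.24) then shift units x,y,z: 0.021 0.002 -0.021
```

Request:
{"fn": "step_arm", "kwargs": {
  "plan": [
    [0,0,0,0,0,0],
    [0,0,0,0,0,0],
    [0,0,0,0,0,0],
    [0,0,0,0,0,0],
    [0,0,0,0,0,0],
    [0,0,0,0,0,0],
    [0,0,0,0,0,0],
    [0,0,0,0,0,0]
  ],
  "fingers": 1,
  "force": 35
}}

```text
t: 23.12
eef_pos: [0.4956, -0.3932, 0.0646]
tool_rot: [-0.478, -0.521, -0.478, 0.521]
contact_force: [-0.8, -0.4, 6.1]
gripper_width: 0.246
```

```bash
python3 - <<'E'
from h import *
go(.4955,-.392,.063,-5.15)
E
```

```text
tcp [ 0.4956 -0.3932  0.0646] heading y -4.93 tilt x-axis [ 3.e-04 -4.e-04 -1.e+00] w 0.246 F [-0.8 -0.4  6.1] T [0.11 0.28 0.01] t 23.12 q7 0.17
turn units 0.0006 (deg 0.22) then shift units x,y,z: 0.041 -0.004 -0.03
```

Request:
{"fn": "step_arm", "kwargs": {
  "plan": [
    [-0.2,0,0,0,0,0],
    [-0.3,0,0,0,0,0],
    [-0.4,0,0,0,0,0],
    [-0.5,0,0,0,0,0],
    [-0.6,0,0,0,0,0],
    [-0.5,0,0,0,0,0],
    [-0.3,0,0,0,0,0],
    [0,0,0,0,0,0]
  ]
}}

```text
t: 24.12
eef_pos: [0.4959, -0.3934, 0.1774]
tool_rot: [0.479, 0.521, 0.477, -0.521]
contact_force: [-0.6, 0.4, -0.2]
gripper_width: 0.243
```

```bash
python3 - <<'E'
from h import *
for n in("top","side"): snap(n,"10")
crop("side","10",310,100,430,230,"s10c")
go(.5395,.205,.17,2.9)
E
```

```text
s10c k 4
tcp [ 0.495  -0.3929  0.1757] heading y -4.92 tilt x-axis [-9.e-04  5.e-04 -1.e+00] w 0.247 F [ 0.5  0.2 -0.5] T [ 0.03 -0.01  0.04] t 24.23 q7 0.24
turn units -0.0217 (deg -7.82) then shift units x,y,z: 0.142 1.868 -14.872
```

View pics/s10c.png

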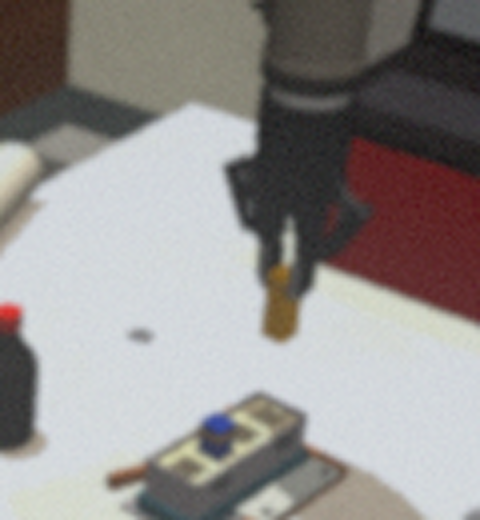

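```bash
python3 - <<'E'
from h import *
go(.5375,.2865,.17,2.9)
E
```

```text
tcp [ 0.495  -0.3929  0.1757] heading y -4.92 tilt x-axis [-9.e-04  5.e-04 -1.e+00] w 0.247 F [ 0.5  0.2 -0.5] T [ 0.03 -0.01  0.04] t 24.23 q7 0.24
turn units -0.0217 (deg -7.82) then shift units x,y,z: 0.142 1.921 -16.909
```

Request:
{"fn": "step_arm", "kwargs": {
  "plan": [
    [0,0,0,-0.011,0,0],
    [0,0,0,-0.011,0,0],
    [0,0.1,-0.5,0,0,0],
    [0,0.11,-0.9,0,0,0],
    [0,0.11,-0.9,0,0,0],
    [0,0.11,-0.9,0,0,0],
    [0,0.11,-0.9,0,0,0],
    [0,0.11,-0.9,0,0,0]
  ],
  "fingers": 1,
  "force": 50
}}

```text
t: 25.22
eef_pos: [0.5104, -0.189, 0.1759]
tool_rot: [0.512, 0.487, 0.513, -0.487]
contact_force: [0.9, 0.2, -0.2]
gripper_width: 0.239
```

```bash
python3 - <<'E'
from h import *
go(.5375,.2865,.17,2.9)
E
```

```text
tcp [ 0.5104 -0.189   0.1759] heading y 2.99 tilt x-axis [-8.e-04  7.e-04 -1.e+00] w 0.239 F [ 0.9  0.2 -0.2] T [ 0.02  0.   -0.01] t 25.23 q7 0.04
turn units 0.0002 (deg 0.09) then shift units x,y,z: 0.147 1.277 -11.837
```

Request:
{"fn": "step_arm", "kwargs": {
  "plan": [
    [0,0.1,-0.95,0,0,0],
    [0,0.1,-0.95,0,0,0],
    [0,0.1,-0.95,0,0,0],
    [0,0.1,-0.95,0,0,0],
    [0,0.1,-0.95,0,0,0],
    [0,0.1,-0.95,0,0,0],
    [0,0.1,-0.95,0,0,0],
    [0,0.1,-0.95,0,0,0]
  ]
}}

```text
t: 26.22
eef_pos: [0.5256, 0.1158, 0.1759]
tool_rot: [0.513, 0.487, 0.513, -0.487]
contact_force: [-0.5, -0.4, -0.3]
gripper_width: 0.239
```

```bash
python3 - <<'E'
from h import *
go(.5375,.2865,.17,2.9)
E
```

```text
tcp [0.5256 0.1158 0.1759] heading y 2.99 tilt x-axis [-1.e-03  1.e-04 -1.e+00] w 0.239 F [-0.5 -0.4 -0.3] T [-0.01 -0.01  0.01] t 26.23 q7 -0.57
turn units 0.0002 (deg 0.09) then shift units x,y,z: 0.147 0.514 -4.248
```

Request:
{"fn": "step_arm", "kwargs": {
  "plan": [
    [0,0.1,-0.9,0,0,0],
    [0,0.1,-0.9,0,0,0],
    [0,0.1,-0.9,0,0,0],
    [0,0.1,-0.8,0,0,0],
    [0.2,0.11,-0.5,0,0,0],
    [0.5,0,0,0,0,0],
    [0.5,0,0,0,0,0],
    [0,0,0,0,0,0]
  ]
}}

```text
t: 27.22
eef_pos: [0.5375, 0.2717, 0.1255]
tool_rot: [0.512, 0.485, 0.513, -0.489]
contact_force: [-0.5, -0.7, -0.1]
gripper_width: 0.241
```

```bash
python3 - <<'E'
from h import *
for n in("top","side"): snap(n,"11")
crop("side","11",130,180,330,360,"s11c")
go(.5375,.2865,.0485,2.9)
E
```

```text
s11c k 3
tcp [0.5389 0.2731 0.1279] heading y 2.93 tilt x-axis [-7.e-04 -7.e-04 -1.e+00] w 0.244 F [ 0.2 -0.8  0.7] T [-0.   -0.06 -0.02] t 27.32 q7 -0.89
turn units 0.0001 (deg 0.03) then shift units x,y,z: 1.985 -0.018 -0.335
```

View pics/s11c.png

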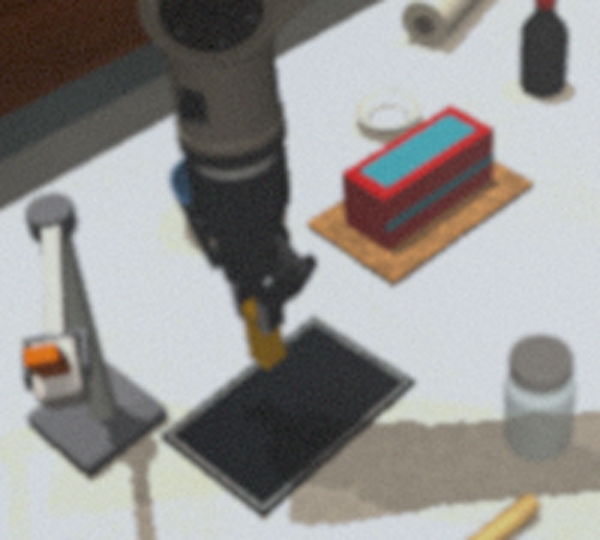

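View pics/top11.png

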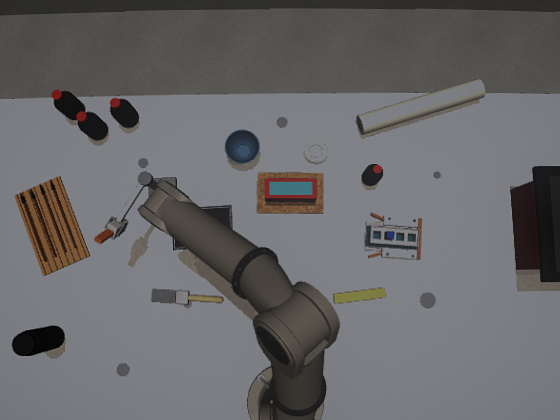

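Request:
{"fn": "step_arm", "kwargs": {
  "plan": [
    [0,0.05,0.35,0,0,0],
    [0,0.05,0.35,0,0,0],
    [0.4,0,0,0,0,0],
    [0.5,0,0,0,0,0],
    [0.5,0,0,0,0,0],
    [0.4,0,0,0,0,0],
    [0.1,0,0,0,0,0],
    [0,0,0,0,0,0]
  ]
}}

```text
t: 28.32
eef_pos: [0.5443, 0.2467, 0.0521]
tool_rot: [0.513, 0.487, 0.513, -0.487]
contact_force: [0.3, 0.4, -0.3]
gripper_width: 0.243
```

```bash
python3 - <<'E'
from h import *
go(.540,.245,.0466,2.9)
for n in("side",): snap(n,"12")
crop("side","12",130,180,330,360,"s12c")
E
```

```text
tcp [0.5443 0.2467 0.0521] heading y 3.02 tilt x-axis [-3.e-04  0.e+00 -1.e+00] w 0.243 F [ 0.3  0.4 -0.3] T [ 0.02 -0.09  0.07] t 28.32 q7 -0.91
turn units 0.0003 (deg 0.12) then shift units x,y,z: 0.137 -0.11 0.037
s12c k 3
```

View pics/s12c.png

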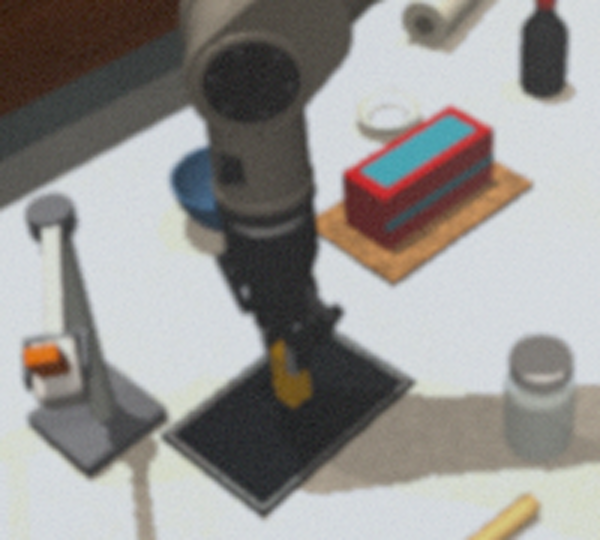

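Request:
{"fn": "step_arm", "kwargs": {
  "plan": [
    [0.04,-0.05,0.02,0,0,0],
    [0.04,0,0,0,0,0],
    [0.03,0,0,0,0,0],
    [0,0,0,0,0,0]
  ]
}}

```text
t: 28.88
eef_pos: [0.5425, 0.2454, 0.0479]
tool_rot: [0.513, 0.487, 0.513, -0.487]
contact_force: [0.3, -0.2, 0.0]
gripper_width: 0.242
```

Request:
{"fn": "step_arm", "kwargs": {
  "plan": [
    [0.02,0,0,0,0,0],
    [0.02,0,0,0,0,0],
    [0,0,0,0,0,0]
  ]
}}

```text
t: 29.25
eef_pos: [0.5425, 0.2456, 0.0467]
tool_rot: [0.513, 0.487, 0.513, -0.487]
contact_force: [-1.6, -0.6, 4.6]
gripper_width: 0.243
```

Contact at the expected height (z = 0.0467). I'll open partly, slowly rise, and look.

Request:
{"fn": "step_arm", "kwargs": {
  "plan": [
    [-0.01,0,0,0,0,0],
    [0,0,0,0,0,0],
    [0,0,0,0,0,0],
    [0,0,0,0,0,0]
  ],
  "fingers": 0
}}

```text
t: 29.75
eef_pos: [0.5424, 0.2455, 0.0466]
tool_rot: [0.513, 0.487, 0.513, -0.487]
contact_force: [-0.3, 0.7, -0.5]
gripper_width: 0.502
```

Request:
{"fn": "step_arm", "kwargs": {
  "plan": [
    [-0.3,0,0,0,0,0],
    [-0.5,0,0,0,0,0],
    [-0.8,0,0,0,0,0],
    [-0.8,0,0,0,0,0],
    [-0.8,0,0,0,0,0],
    [0,0,0.8,0,0,0],
    [0,0,0.9,0,0,0],
    [0,0,0.9,0,0,0]
  ]
}}

```text
t: 30.75
eef_pos: [0.5482, 0.1409, 0.1765]
tool_rot: [0.514, 0.487, 0.513, -0.486]
contact_force: [1.1, 0.3, -0.1]
gripper_width: 0.501
```

```bash
python3 - <<'E'
from h import *
for n in("side","top"): snap(n,"13")
crop("side","13",130,180,330,360,"s13c")
crop("top","13",150,160,350,300,"t13c")
go(.5021,-.3206,.17,-5.0)
E
```

```text
s13c k 3
t13c k 4
tcp [0.5489 0.1365 0.1758] heading y 2.65 tilt x-axis [ 0.0011 -0.0031 -1.    ] w 0.501 F [-0.1 -1.  -0.7] T [-0.   -0.04 -0.01] t 30.85 q7 -0.62
turn units 0.0212 (deg 7.65) then shift units x,y,z: 0.144 -0.169 11.487
```

View pics/s13c.png

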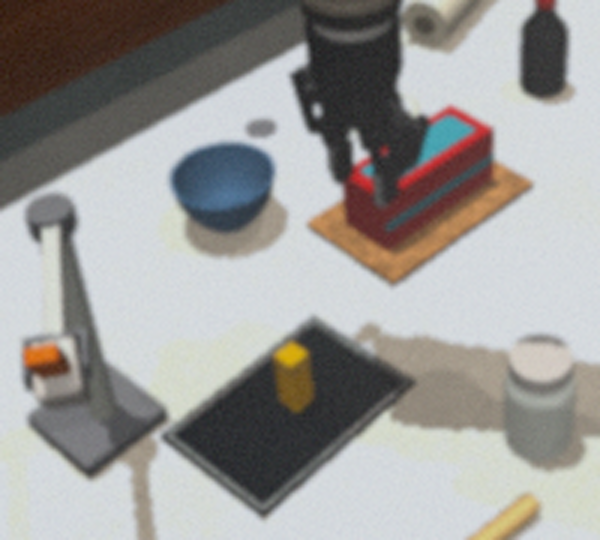

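View pics/t13c.png

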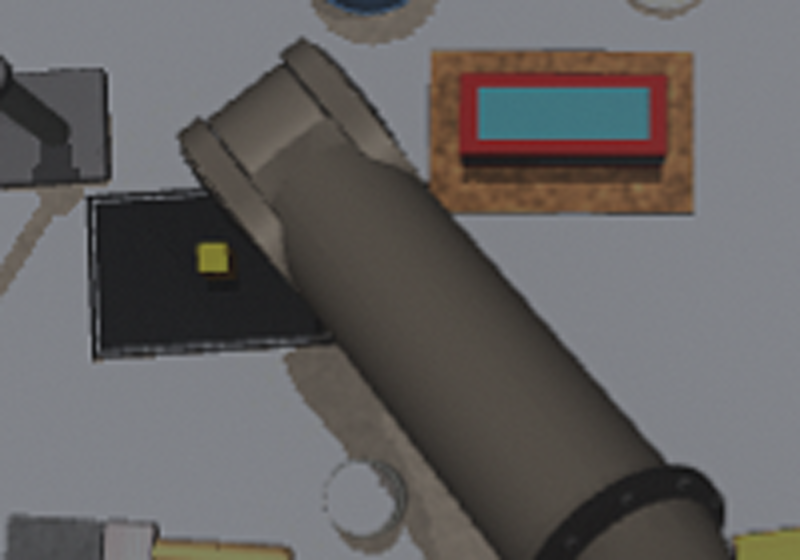

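Yellow stands on the mat at px (213,258) in the crop. Now the blue stick.

Request:
{"fn": "step_arm", "kwargs": {
  "plan": [
    [0,0,0,0.0106,0,0],
    [0,0,0,0.0106,0,0],
    [0,0,0.7,0,0,0],
    [0,0,1,0,0,0],
    [0,0,1,0,0,0],
    [0,0,1,0,0,0],
    [0,0,1,0,0,0],
    [0,0,1,0,0,0]
  ],
  "fingers": -1
}}

```text
t: 31.85
eef_pos: [0.5299, -0.086, 0.1762]
tool_rot: [0.48, 0.52, 0.479, -0.519]
contact_force: [0.4, 0.5, 0.9]
gripper_width: 0.997
```

Request:
{"fn": "step_arm", "kwargs": {
  "plan": [
    [0,-0.03,1,0,0,0],
    [0,-0.03,1,0,0,0],
    [0,-0.03,1,0,0,0],
    [0,-0.03,1,0,0,0],
    [0,-0.03,0.9,0,0,0],
    [0,-0.02,0.7,0,0,0],
    [0,0,0,0,0,0]
  ]
}}

```text
t: 32.72
eef_pos: [0.5045, -0.3106, 0.1757]
tool_rot: [0.479, 0.521, 0.478, -0.521]
contact_force: [-0.3, 0.1, 0.9]
gripper_width: 1.002
```

```bash
python3 - <<'E'
from h import *
for n in("side","top"): snap(n,"14")
go(.5021,-.3206,.0638,-5.0)
p,(H,S,V)=masks("top","11")
b=box(375,220,410,250)&(H>105)&(H<130)&(S>100);print("blue top11",np.argwhere(b).mean(0)[::-1],b.sum())
a=np.argwhere(b).mean(0)[::-1]
print("pred",proj("top",[.5021,-.3206,.082]),tri(a,(364.2,205.2)))
crop("side","14",310,100,430,230,"s14c")
E
```

```text
tcp [ 0.5054 -0.3072  0.1756] heading y -4.59 tilt x-axis [ 1.3e-03  4.0e-04 -1.0e+00] w 0.999 F [0.6 0.9 0.1] T [0.1  0.   0.02] t 32.83 q7 0.11
turn units 0.0011 (deg 0.41) then shift units x,y,z: 2.796 -0.052 0.341
blue top11 [390.   234.78] 50
pred [[389.86122684 233.5549875 ]] (array([ 0.49966994, -0.32062243,  0.08000801]), np.float64(0.0025977853071224464))
s14c k 4
```

View pics/s14c.png

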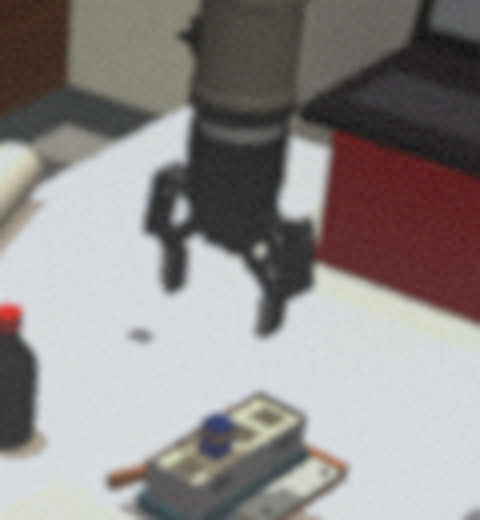

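Request:
{"fn": "step_arm", "kwargs": {
  "plan": [
    [0,-0.05,0.34,0.001,0,0],
    [0.6,0,0,0,0,0],
    [0.6,0,0,0,0,0],
    [0.5,0,0,0,0,0],
    [0.5,0,0,0,0,0],
    [0.4,0,0,0,0,0],
    [0.19,0,0,0,0,0],
    [0,0,0,0,0,0]
  ]
}}

```text
t: 33.83
eef_pos: [0.5015, -0.3216, 0.0627]
tool_rot: [-0.478, -0.521, -0.478, 0.521]
contact_force: [0.3, 0.4, 0.1]
gripper_width: 1.001
```

```bash
python3 - <<'E'
from h import *
go(.5018,-.3206,.0638,-5.0)
E
```

```text
tcp [ 0.5015 -0.3216  0.0627] heading y -4.98 tilt x-axis [-5.e-04  3.e-04 -1.e+00] w 1.001 F [0.3 0.4 0.1] T [ 0.04 -0.03 -0.06] t 33.83 q7 0.04
turn units 0.0001 (deg 0.02) then shift units x,y,z: -0.027 0.006 -0.026
```

Request:
{"fn": "step_arm", "kwargs": {
  "plan": [
    [-0.02,0,0,0,0,0],
    [0,0,0,0,0,0],
    [0,0,0,0,0,0],
    [0,0,0,0,0,0],
    [0,0,0,0,0,0],
    [0,0,0,0,0,0],
    [0,0,0,0,0,0],
    [0,0,0,0,0,0]
  ],
  "fingers": 1,
  "force": 50
}}

```text
t: 34.83
eef_pos: [0.5018, -0.3219, 0.0643]
tool_rot: [0.478, 0.521, 0.478, -0.521]
contact_force: [-1.4, 1.1, 5.8]
gripper_width: 0.241
```

Request:
{"fn": "step_arm", "kwargs": {
  "plan": [
    [-0.2,0,0,0,0,0],
    [-0.3,0,0,0,0,0],
    [-0.4,0,0,0,0,0],
    [-0.5,0,0,0,0,0],
    [-0.6,0,0,0,0,0],
    [-0.5,0,0,0,0,0],
    [-0.3,0,0,0,0,0],
    [0,0,0,0,0,0]
  ]
}}

```text
t: 35.83
eef_pos: [0.502, -0.322, 0.1769]
tool_rot: [0.478, 0.521, 0.477, -0.521]
contact_force: [0.4, 0.3, -0.8]
gripper_width: 0.243
```

```bash
python3 - <<'E'
from h import *
for n in("side","top"): snap(n,"15")
go(.5435,.190,.17,2.9)
crop("side","15",310,100,430,230,"s15c")
crop("top","15",340,190,440,280,"t15c")
E
```

```text
tcp [ 0.5011 -0.3217  0.1754] heading y -5.0 tilt x-axis [-8.e-04  4.e-04 -1.e+00] w 0.245 F [0.5 0.6 0.2] T [0.01 0.02 0.03] t 35.92 q7 0.13
turn units -0.0219 (deg -7.90) then shift units x,y,z: 0.134 1.706 -12.722
s15c k 4
t15c k 6
```

View pics/s15c.png

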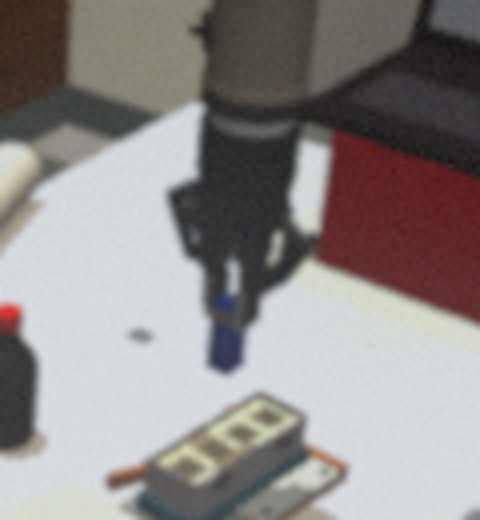

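All pockets are now empty and blue is held. I'll carry it to the mat.

Request:
{"fn": "step_arm", "kwargs": {
  "plan": [
    [0,0,0,-0.011,0,0],
    [0,0,0,-0.011,0,0],
    [0,0.1,-0.5,0,0,0],
    [0,0.125,-0.9,0,0,0],
    [0,0.125,-0.9,0,0,0],
    [0,0.125,-0.9,0,0,0],
    [0,0.125,-0.9,0,0,0],
    [0,0.125,-0.9,0,0,0]
  ]
}}

```text
t: 36.92
eef_pos: [0.5197, -0.1176, 0.1755]
tool_rot: [0.512, 0.487, 0.513, -0.487]
contact_force: [1.3, 1.0, -0.9]
gripper_width: 0.241
```

Request:
{"fn": "step_arm", "kwargs": {
  "plan": [
    [0,0.125,-0.9,0,0,0],
    [0,0.125,-0.9,0,0,0],
    [0,0.125,-0.9,0,0,0],
    [0,0.125,-0.9,0,0,0],
    [0,0.125,-0.9,0,0,0],
    [0,0.125,-0.9,0,0,0],
    [0,0.125,-0.9,0,0,0],
    [0,0,-0.6,0,0,0]
  ]
}}

```text
t: 37.92
eef_pos: [0.5397, 0.1605, 0.1755]
tool_rot: [0.512, 0.487, 0.514, -0.487]
contact_force: [-0.5, -0.4, -0.3]
gripper_width: 0.245
```

```bash
python3 - <<'E'
from h import *
go(.5435,.190,.0483,2.9)
for n in("side",): snap(n,"16")
crop("side","16",130,180,330,360,"s16c")
E
```

```text
tcp [0.5397 0.1605 0.1755] heading y 3.02 tilt x-axis [-0.001   0.0011 -1.    ] w 0.245 F [-0.5 -0.4 -0.3] T [-0.04  0.03  0.02] t 37.92 q7 -0.66
turn units 0.0003 (deg 0.12) then shift units x,y,z: 3.181 0.133 -0.732
s16c k 3
```

View pics/s16c.png

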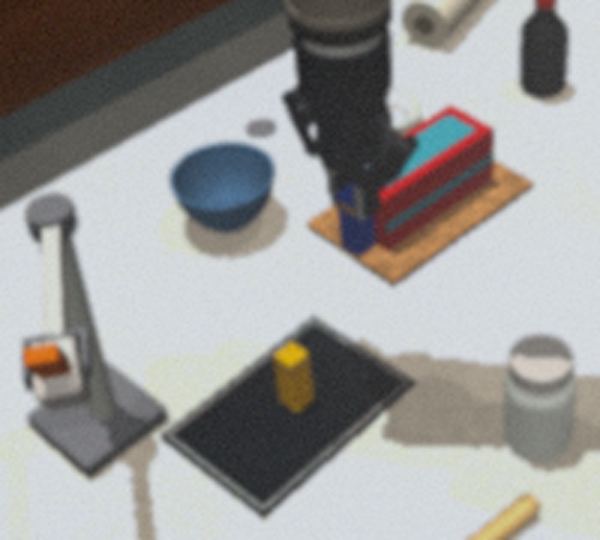

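Request:
{"fn": "step_arm", "kwargs": {
  "plan": [
    [0,0.04,-0.3,0,0,0],
    [0.5,0,0,0,0,0],
    [0.5,0,0,0,0,0],
    [0.5,0,0,0,0,0],
    [0.5,0,0,0,0,0],
    [0,0,0,0,0,0]
  ]
}}

```text
t: 38.72
eef_pos: [0.5408, 0.1682, 0.0937]
tool_rot: [0.512, 0.486, 0.513, -0.488]
contact_force: [0.5, -0.1, -0.2]
gripper_width: 0.245
```

```bash
python3 - <<'E'
from h import *
go(.5435,.190,.0483,2.9)
E
```

```text
tcp [0.5408 0.1682 0.0937] heading y 2.92 tilt x-axis [-0.0037 -0.0011 -1.    ] w 0.245 F [ 0.5 -0.1 -0.2] T [-0.03 -0.07  0.04] t 38.73 q7 -0.75
turn units 0.0001 (deg 0.02) then shift units x,y,z: 1.136 0.094 -0.542
```

Request:
{"fn": "step_arm", "kwargs": {
  "plan": [
    [0,0.03,-0.27,0,0,0],
    [0,0.03,-0.27,0,0,0],
    [0.4,0,0,0,0,0],
    [0.4,0,0,0,0,0],
    [0.2,0,0,0,0,0],
    [0.05,0,0,0,0,0],
    [0,0,0,0,0,0]
  ]
}}

```text
t: 39.6
eef_pos: [0.5435, 0.1906, 0.0538]
tool_rot: [0.513, 0.487, 0.513, -0.487]
contact_force: [0.3, 0.4, -0.3]
gripper_width: 0.239
```

```bash
python3 - <<'E'
from h import *
go(.5435,.190,.0463,2.9)
E
```

```text
tcp [0.5435 0.1906 0.0538] heading y 2.92 tilt x-axis [-1.e-04 -0.e+00 -1.e+00] w 0.239 F [ 0.3  0.4 -0.3] T [-0.01  0.02 -0.  ] t 39.6 q7 -0.83
turn units 0.0001 (deg 0.02) then shift units x,y,z: 0.189 0.0 0.016
```

Request:
{"fn": "step_arm", "kwargs": {
  "plan": [
    [0.06,0,0,0,0,0],
    [0.06,0,0,0,0,0],
    [0.04,0,0,0,0,0],
    [0,0,0,0,0,0]
  ]
}}

```text
t: 40.1
eef_pos: [0.5433, 0.1906, 0.0474]
tool_rot: [0.513, 0.487, 0.513, -0.487]
contact_force: [-0.1, 0.1, -0.8]
gripper_width: 0.244
```

Request:
{"fn": "step_arm", "kwargs": {
  "plan": [
    [0.02,0,0,0,0,0],
    [0.02,0,0,0,0,0],
    [0,0,0,0,0,0]
  ]
}}

```text
t: 40.48
eef_pos: [0.5435, 0.1908, 0.0463]
tool_rot: [0.513, 0.487, 0.513, -0.487]
contact_force: [-1.5, -0.1, 3.5]
gripper_width: 0.245
```

Request:
{"fn": "step_arm", "kwargs": {
  "plan": [
    [-0.01,0,0,0,0,0],
    [0,0,0,0,0,0],
    [0,0,0,0,0,0],
    [0,0,0,0,0,0]
  ],
  "fingers": 0
}}

```text
t: 40.98
eef_pos: [0.5434, 0.1906, 0.0462]
tool_rot: [0.513, 0.487, 0.513, -0.487]
contact_force: [0.3, -0.2, -0.0]
gripper_width: 0.503
```

Request:
{"fn": "step_arm", "kwargs": {
  "plan": [
    [-0.3,0,0,0,0,0],
    [-0.6,0,0,0,0,0],
    [-1,0,0,0,0,0],
    [-1,0,0,0,0,0],
    [-1,0,0.5,0,0,0],
    [-1,0,0.8,0,0,0],
    [-1,0,0.8,0,0,0],
    [-1,0,0.5,0,0,0]
  ]
}}

```text
t: 41.98
eef_pos: [0.5485, 0.085, 0.3244]
tool_rot: [0.513, 0.487, 0.512, -0.487]
contact_force: [0.4, 0.4, 0.6]
gripper_width: 0.503
```

Request:
{"fn": "step_arm", "kwargs": {
  "plan": [
    [0,0,0.9,0,0,0],
    [0,0,0.9,0,0,0],
    [0,0,0,0,0,0]
  ]
}}

```text
t: 42.35
eef_pos: [0.5524, 0.0113, 0.3228]
tool_rot: [0.512, 0.488, 0.511, -0.489]
contact_force: [0.0, 0.3, 0.6]
gripper_width: 0.495
```

```bash
python3 - <<'E'
from h import *
go(.5435,.190,.0463,2.9)
for n in("side","top"): snap(n,"17")
crop("side","17",120,220,300,360,"s17c")
crop("top","17",80,150,240,270,"t17c")
E
```

```text
tcp [0.5524 0.0113 0.3228] heading y 2.62 tilt x-axis [ 3.0e-04 -1.6e-03 -1.0e+00] w 0.495 F [0.  0.3 0.6] T [0.05 0.03 0.02] t 42.35 q7 -0.26
turn units -0.0008 (deg -0.28) then shift units x,y,z: 6.913 0.003 -4.473
s17c k 4
t17c k 5
```

View pics/s17c.png

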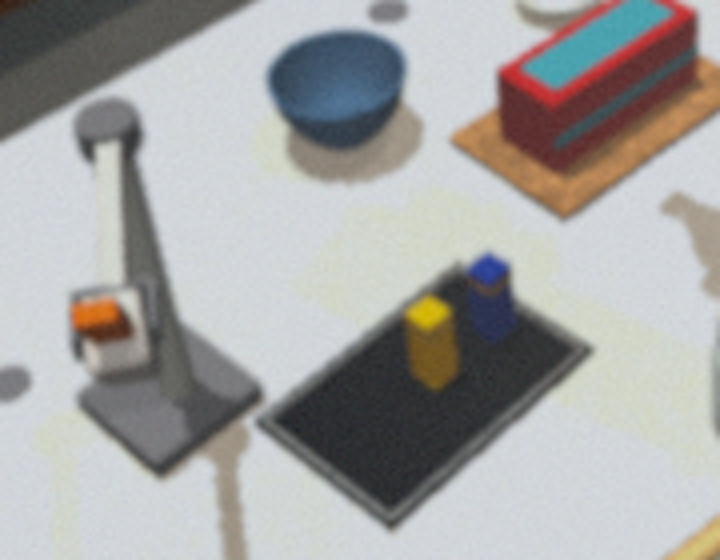

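View pics/t17c.png

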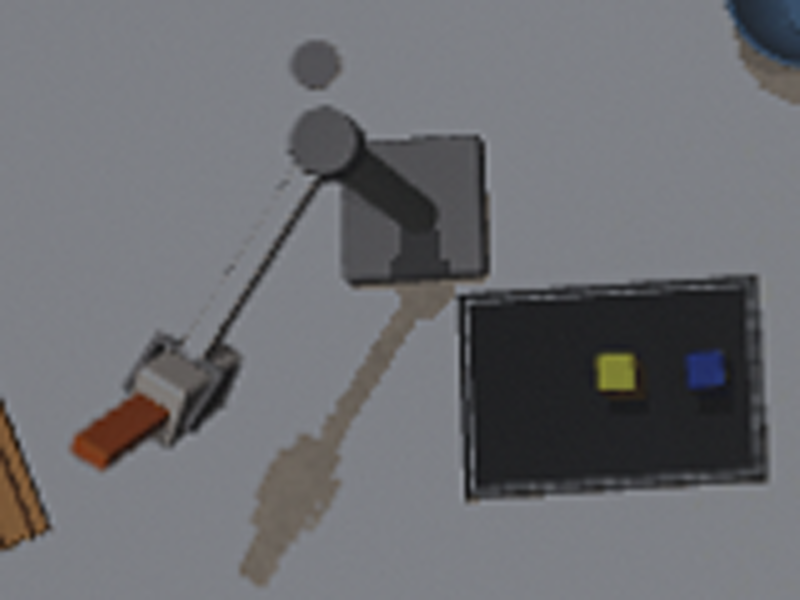

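```bash
python3 - <<'E'
from h import *
def cr(L,k,x0,y0): return [((x+.5)/k-.5+x0,(y+.5)/k-.5+y0) for x,y in L]
# column
ct=cr([(326,141)],5,80,150); cs=cr([(107,122)],4,120,220)
print("coltop tri",tri(ct[0],cs[0]))
print("col plane z .253",plane("top",ct,.253).round(4))
mid=cr([(301,184),(198,344)],5,80,150)
M=plane("top",mid,.247);print(M.round(4),"angle",np.degrees(np.arctan2(*(M[1]-M[0])[[1,0]])).round(2))
tab=tri(cr([(88,458)],5,80,150)[0],cr([(100,317)],4,120,220)[0]);print("tabtop",tab)
mat=np.array([.539,.2565]);a=np.radians(2.9);Rm=np.array([[np.cos(a),-np.sin(a)],[np.sin(a),np.cos(a)]])
print("col from mat",mat+Rm@[.115,.115], "dir0",np.degrees(a)-135)
E
```

```text
coltop tri (array([0.64886977, 0.37639196, 0.24540141]), np.float64(0.000722606865575396))
col plane z .253 [[0.647  0.3741 0.253 ]]
[[0.6248 0.3888 0.247 ]
 [0.5381 0.4428 0.247 ]] angle 148.07
tabtop (array([0.47300166, 0.48311306, 0.29533698]), np.float64(0.0011961489318599292))
col from mat [0.64803454 0.37717091] dir0 -132.1
```

Request:
{"fn": "step_arm", "kwargs": {
  "plan": [
    [0,0,0,-0.026,0,0],
    [0,0,0,-0.026,0,0],
    [0,0,0,-0.026,0,0],
    [0,0,0,-0.026,0,0],
    [0,0,0,-0.026,0,0],
    [0,0,0,-0.025,0,0],
    [0,0,0,0,0,0]
  ]
}}

```text
t: 43.32
eef_pos: [0.5522, 0.0165, 0.3226]
tool_rot: [0.681, 0.191, 0.681, -0.19]
contact_force: [-0.4, -1.4, -0.0]
gripper_width: 0.5
```

```bash
python3 - <<'E'
from h import *
go(.5756,.4210,.323,58.4)
E
```

```text
tcp [0.5522 0.0165 0.3226] heading y 58.79 tilt x-axis [ 2.e-04  8.e-04 -1.e+00] w 0.5 F [-0.4 -1.4 -0. ] T [-0.02  0.04 -0.05] t 43.33 q7 0.65
turn units 0.0011 (deg 0.39) then shift units x,y,z: -0.01 8.919 -4.801
```

Request:
{"fn": "step_arm", "kwargs": {
  "plan": [
    [0,0.9,-0.48,0,0,0],
    [0,0.9,-0.48,0,0,0],
    [0,0.9,-0.48,0,0,0],
    [0,0.9,-0.48,0,0,0],
    [0,0.9,-0.48,0,0,0],
    [0,0.9,-0.48,0,0,0],
    [0,0.9,-0.48,0,0,0],
    [0,0.9,-0.48,0,0,0]
  ]
}}

```text
t: 44.32
eef_pos: [0.57, 0.343, 0.3225]
tool_rot: [0.681, 0.192, 0.681, -0.191]
contact_force: [1.2, -0.2, 0.4]
gripper_width: 0.502
```

Request:
{"fn": "step_arm", "kwargs": {
  "plan": [
    [0,0.9,-0.48,0,0,0],
    [0,0.7,-0.4,0,0,0],
    [0,0,0,0,0,0]
  ]
}}

```text
t: 44.7
eef_pos: [0.5712, 0.4178, 0.3221]
tool_rot: [0.68, 0.19, 0.682, -0.189]
contact_force: [0.3, -1.0, 1.1]
gripper_width: 0.502
```

```bash
python3 - <<'E'
from h import *
go(.5756,.4210,.323,58.4)
for n in("side","top"): snap(n,"18")
crop("side","18",100,160,260,300,"s18c")
E
```

```text
tcp [0.5712 0.4178 0.3221] heading y 58.88 tilt x-axis [-0.0017  0.0018 -1.    ] w 0.502 F [ 0.3 -1.   1.1] T [-0.   -0.01  0.02] t 44.7 q7 -0.01
turn units 0.0013 (deg 0.48) then shift units x,y,z: -0.024 0.126 0.051
s18c k 4
```

View pics/s18c.png

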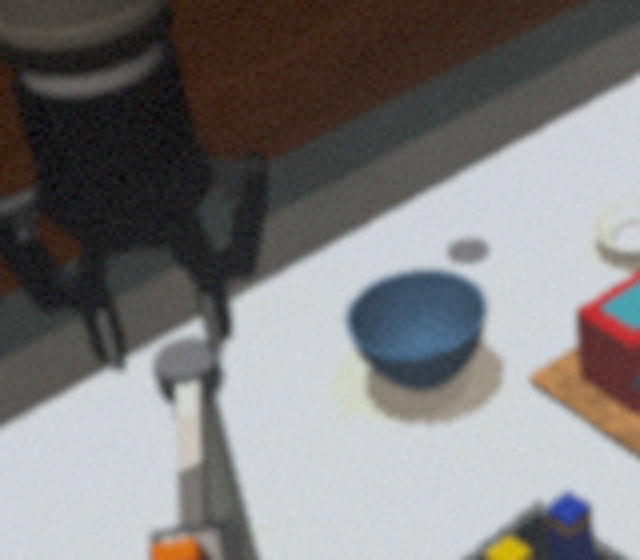

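View pics/top18.png

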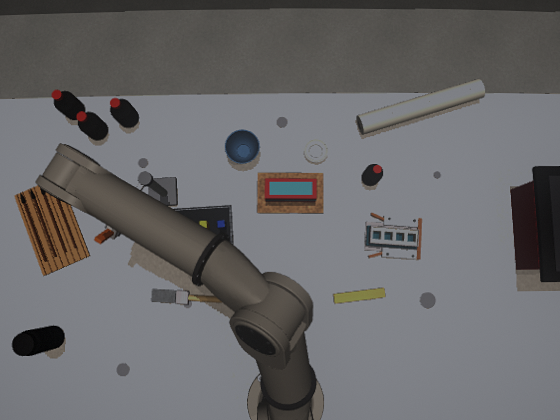

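Request:
{"fn": "step_arm", "kwargs": {
  "plan": [
    [0.3,0.1,0.05,0.001,0,0],
    [0.5,0,0,0,0,0],
    [0.5,0,0,0,0,0],
    [0.4,0,0,0,0,0],
    [0,0,0,0,0,0]
  ]
}}

```text
t: 45.42
eef_pos: [0.577, 0.4152, 0.2521]
tool_rot: [0.68, 0.192, 0.681, -0.194]
contact_force: [-0.2, -0.4, -0.3]
gripper_width: 0.499
```

```bash
python3 - <<'E'
from h import *
go(.5756,.4210,.225,58.4)
for n in("side",): snap(n,"19")
crop("side","19",100,160,260,300,"s19c")
E
```

```text
tcp [0.577  0.4152 0.2521] heading y 58.37 tilt x-axis [-0.0024 -0.0022 -1.    ] w 0.499 F [-0.2 -0.4 -0.3] T [ 0.01 -0.01  0.  ] t 45.42 q7 -0.04
turn units -0.0001 (deg -0.03) then shift units x,y,z: 0.678 0.105 -0.107
s19c k 4
```

View pics/s19c.png

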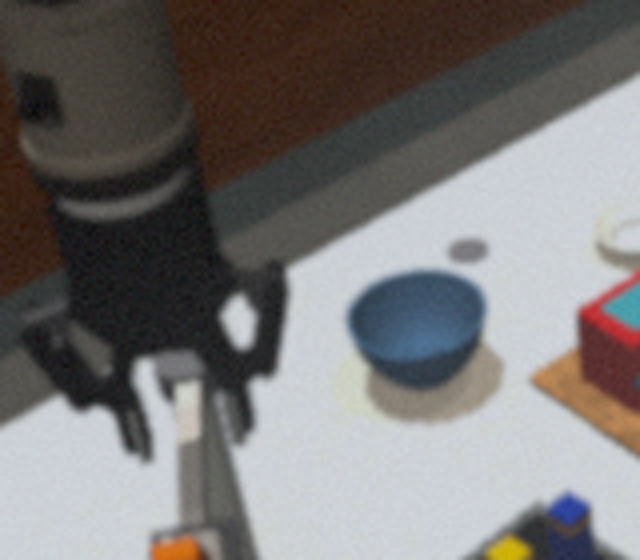

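Request:
{"fn": "step_arm", "kwargs": {
  "plan": [
    [0.2,0.1,-0.1,0,0,0],
    [0.3,0,0,0,0,0],
    [0.16,0,0,0,0,0],
    [0,0,0,0,0,0]
  ]
}}

```text
t: 45.98
eef_pos: [0.5761, 0.4212, 0.227]
tool_rot: [0.68, 0.192, 0.681, -0.193]
contact_force: [-0.7, -0.2, 0.5]
gripper_width: 0.5
```

Request:
{"fn": "step_arm", "kwargs": {
  "plan": [
    [0,0,0,0,0,0],
    [0,0,0,0,0,0],
    [0,0,0,0,0,0],
    [0,0,0,0,0,0],
    [0,0,0,0,0,0]
  ],
  "fingers": 1,
  "force": 25
}}

```text
t: 46.6
eef_pos: [0.5762, 0.4216, 0.2284]
tool_rot: [0.68, 0.193, 0.68, -0.193]
contact_force: [-1.8, -2.5, 4.7]
gripper_width: 0.159
```

```bash
python3 - <<'E'
from h import *
go(.5756,.4210,.225,58.4)
for n in("side",): snap(n,"20")
crop("side","20",100,160,260,300,"s20c")
E
```

```text
tcp [0.5762 0.4216 0.2284] heading y 58.36 tilt x-axis [ 3.e-04  0.e+00 -1.e+00] w 0.159 F [-1.8 -2.5  4.7] T [-0.46  0.36 -0.33] t 46.6 q7 -0.06
turn units -0.0001 (deg -0.04) then shift units x,y,z: 0.085 -0.022 -0.005
s20c k 4
```

View pics/s20c.png

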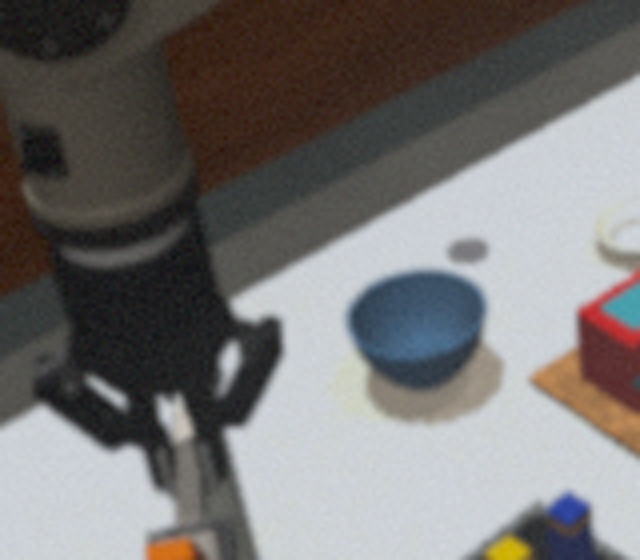

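Request:
{"fn": "step_arm", "kwargs": {
  "plan": [
    [0,-0.185,0.008,-0.0139,0,0],
    [0,-0.185,0.008,-0.0139,0,0],
    [0,-0.185,0.008,-0.0139,0,0],
    [0,-0.185,0.008,-0.0139,0,0],
    [0,0,0,0,0,0]
  ]
}}

```text
t: 47.28
eef_pos: [0.565, 0.3938, 0.2284]
tool_rot: [0.703, 0.071, 0.704, -0.072]
contact_force: [-3.1, -4.0, 6.7]
gripper_width: 0.158
```

```bash
cat >> h.py <<'E'
def arc(col=(.648,.3765),r=.085):
    o,M=pose();p=o["eef_pos"];v=p[:2]-np.array(col);h=np.degrees(np.arctan2(M[1,1],M[0,1]))
    print("r",np.hypot(*v).round(4),"arm ang from pos",(np.degrees(np.arctan2(v[1],v[0]))%360).round(2),"from heading",round((h+90)%360,2))
E
python3 - <<'E'
from h import *
go(.5756,.4210,.225,58.4);arc()
E
```

```text
tcp [0.565  0.3938 0.2284] heading y 78.41 tilt x-axis [-4.e-04 -5.e-04 -1.e+00] w 0.158 F [-3.1 -4.   6.7] T [-0.67  0.68 -0.01] t 47.27 q7 0.27
turn units 0.0556 (deg 20.01) then shift units x,y,z: 0.084 0.718 -0.131
r 0.0848 arm ang from pos 168.22 from heading 168.41
```

Request:
{"fn": "step_arm", "kwargs": {
  "plan": [
    [0,-0.185,0.008,-0.0139,0,0],
    [0,-0.185,0.008,-0.0139,0,0],
    [0,-0.185,0.008,-0.0139,0,0],
    [0,-0.185,0.008,-0.0139,0,0],
    [0,-0.185,0.008,-0.0139,0,0],
    [0,-0.185,0.008,-0.0139,0,0],
    [0,-0.185,0.008,-0.0139,0,0],
    [0,0,0,0,0,0]
  ]
}}

```text
t: 48.28
eef_pos: [0.5702, 0.343, 0.2283]
tool_rot: [0.692, -0.144, 0.693, 0.144]
contact_force: [-4.0, -4.5, 8.0]
gripper_width: 0.154
```

```bash
python3 - <<'E'
from h import *
go(.591,.3134,.2284,137.9);arc()
E
```

```text
tcp [0.5702 0.343  0.2283] heading y 113.45 tilt x-axis [-9.e-04 -8.e-04 -1.e+00] w 0.154 F [-4.  -4.5  8. ] T [-0.74  0.75  0.09] t 48.27 q7 0.87
turn units -0.0679 (deg -24.45) then shift units x,y,z: -0.001 -0.881 -0.2
r 0.0847 arm ang from pos 203.32 from heading 203.45
```

Request:
{"fn": "step_arm", "kwargs": {
  "plan": [
    [0,-0.185,0.008,-0.0139,0,0],
    [0,-0.185,0.008,-0.0139,0,0],
    [0,-0.185,0.008,-0.0139,0,0],
    [0,-0.185,0.008,-0.0139,0,0],
    [0,-0.167,0.007,-0.0125,0,0],
    [0,0,0,0,0,0]
  ]
}}

```text
t: 49.02
eef_pos: [0.5914, 0.3136, 0.2283]
tool_rot: [0.646, -0.288, 0.646, 0.287]
contact_force: [-3.6, -4.1, 6.3]
gripper_width: 0.154
```

Request:
{"fn": "step_arm", "kwargs": {
  "plan": [
    [0,0,0,0,0,0],
    [0,0,0,0,0,0],
    [0,0,0,0,0,0]
  ],
  "fingers": 0.2
}}

```text
t: 49.4
eef_pos: [0.5916, 0.3142, 0.2276]
tool_rot: [0.646, -0.287, 0.646, 0.287]
contact_force: [-0.7, -0.0, 0.3]
gripper_width: 0.398
```

Request:
{"fn": "step_arm", "kwargs": {
  "plan": [
    [-0.4,0,0,0,0,0],
    [-0.7,0,0,0,0,0],
    [-0.8,0,0,0,0,0],
    [-0.8,0,0,0,0,0],
    [0,0,0,0,0,0]
  ]
}}

```text
t: 50.02
eef_pos: [0.592, 0.3158, 0.3401]
tool_rot: [0.648, -0.287, 0.644, 0.288]
contact_force: [-0.4, -0.2, -1.1]
gripper_width: 0.399
```

```bash
python3 - <<'E'
from h import *
go(.591,.3134,.2284,137.9);arc()
for n in("side","top"): snap(n,"21")
crop("side","21",120,190,300,350,"s21c")
crop("top","21",80,150,240,270,"t21c")
E
```

```text
tcp [0.592  0.3158 0.3401] heading y 137.94 tilt x-axis [ 0.0045  0.0037 -1.    ] w 0.399 F [-0.4 -0.2 -1.1] T [ 0.02 -0.04  0.01] t 50.02 q7 1.38
turn units 0.0001 (deg 0.04) then shift units x,y,z: 2.793 -0.022 -0.061
r 0.0826 arm ang from pos 227.3 from heading 227.94
s21c k 3
t21c k 5
```

View pics/s21c.png

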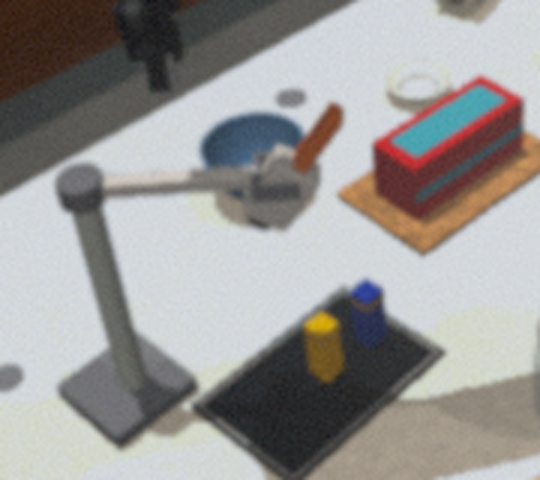

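View pics/t21c.png

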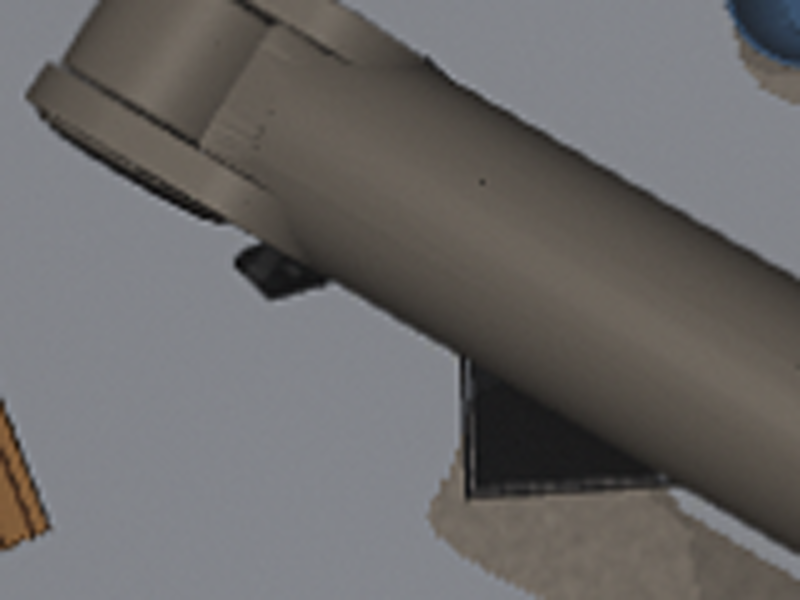

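Request:
{"fn": "step_arm", "kwargs": {
  "plan": [
    [0,0,0,0.025,0,0],
    [0,0,0,0.025,0,0],
    [0,0,0,0.025,0,0],
    [0,0,0,0.025,0,0],
    [0,0,0,0.025,0,0],
    [0,0,0,0.025,0,0],
    [0,0,0,0.025,0,0],
    [0,0,0,0.025,0,0]
  ],
  "fingers": -1
}}

```text
t: 51.12
eef_pos: [0.5913, 0.3137, 0.3347]
tool_rot: [0.691, 0.149, 0.692, -0.15]
contact_force: [0.3, -0.1, 0.7]
gripper_width: 1.001
```

Request:
{"fn": "step_arm", "kwargs": {
  "plan": [
    [0,0,0,0.025,0,0],
    [0,0,0,0.025,0,0],
    [0,0,0,0,0,0]
  ]
}}

```text
t: 51.5
eef_pos: [0.5913, 0.3138, 0.335]
tool_rot: [0.66, 0.253, 0.66, -0.254]
contact_force: [-0.4, 0.0, -0.1]
gripper_width: 1.001
```

```bash
python3 - <<'E'
from h import *
go(.5287,.2444,.34,47.9)
E
```

```text
tcp [0.5913 0.3138 0.335 ] heading y 48.01 tilt x-axis [-0.001  -0.0012 -1.    ] w 1.001 F [-0.4  0.  -0.1] T [0.   0.01 0.  ] t 51.5 q7 -0.05
turn units 0.0003 (deg 0.11) then shift units x,y,z: -0.124 -2.337 0.003
```

Request:
{"fn": "step_arm", "kwargs": {
  "plan": [
    [-0.1,-0.3,0,0,0,0],
    [0,-0.7,0,0,0,0],
    [0,-0.7,0,0,0,0],
    [0,-0.63,0,0,0,0],
    [0,0,0,0,0,0],
    [0,0,0,0,0,0]
  ]
}}

```text
t: 52.25
eef_pos: [0.5294, 0.2451, 0.3401]
tool_rot: [0.66, 0.254, 0.66, -0.253]
contact_force: [0.5, -0.2, 0.2]
gripper_width: 1.005
```

```bash
python3 - <<'E'
from h import *
go(.5287,.2444,.268,47.9)
for n in("side",): snap(n,"22")
crop("side","22",120,130,300,350,"s22c")
E
```

```text
tcp [0.5294 0.2451 0.3401] heading y 47.97 tilt x-axis [ 6.e-04  3.e-04 -1.e+00] w 1.005 F [ 0.5 -0.2  0.2] T [-0.02 -0.03  0.04] t 52.25 q7 0.03
turn units 0.0002 (deg 0.07) then shift units x,y,z: 1.804 -0.024 -0.002
s22c k 2
```

View pics/s22c.png

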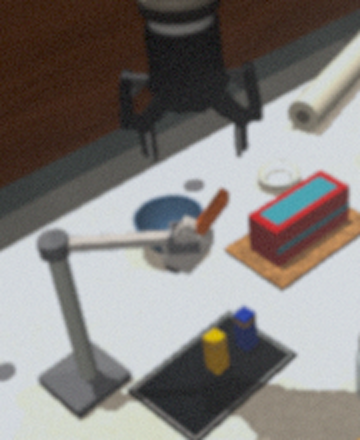

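Request:
{"fn": "step_arm", "kwargs": {
  "plan": [
    [0.3,0,0,0,0,0],
    [0.4,0,0,0,0,0],
    [0.4,0,0,0,0,0],
    [0,0,0,0,0,0]
  ]
}}

```text
t: 52.8
eef_pos: [0.5283, 0.2444, 0.2937]
tool_rot: [0.659, 0.253, 0.661, -0.255]
contact_force: [0.3, -0.6, 0.1]
gripper_width: 1.001
```

```bash
python3 - <<'E'
from h import *
go(.5287,.2444,.268,47.9)
for n in("side",): snap(n,"23")
crop("side","23",150,150,270,290,"s23c")
E
```

```text
tcp [0.5283 0.2444 0.2937] heading y 47.96 tilt x-axis [-0.0033 -0.0014 -1.    ] w 1.001 F [ 0.3 -0.6  0.1] T [ 0.01  0.   -0.04] t 52.8 q7 0.0
turn units 0.0002 (deg 0.06) then shift units x,y,z: 0.643 0.006 0.006
s23c k 4
```

View pics/s23c.png

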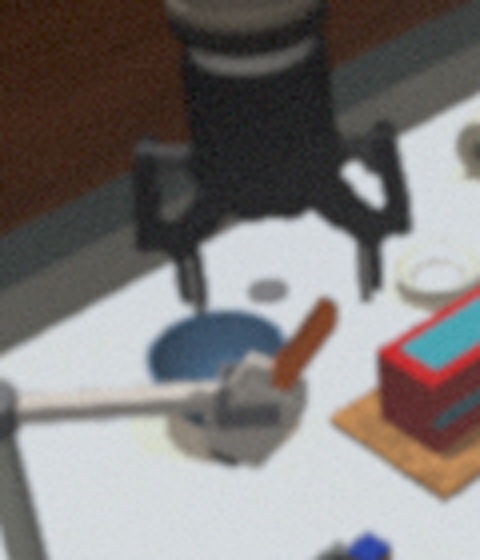

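Request:
{"fn": "step_arm", "kwargs": {
  "plan": [
    [0.25,0,0,0,0,0],
    [0.25,0,0,0,0,0],
    [0.1,0,0,0,0,0],
    [0,0,0,0,0,0]
  ]
}}

```text
t: 53.35
eef_pos: [0.529, 0.2449, 0.2716]
tool_rot: [0.66, 0.254, 0.66, -0.254]
contact_force: [-0.1, -0.2, -0.0]
gripper_width: 1.001
```

```bash
python3 - <<'E'
from h import *
go(.5387,.2556,.268,47.9)
for n in("side",): snap(n,"24")
crop("side","24",150,150,270,290,"s24c")
E
```

```text
tcp [0.529  0.2449 0.2716] heading y 47.93 tilt x-axis [-5.e-04 -2.e-04 -1.e+00] w 1.001 F [-0.1 -0.2 -0. ] T [ 0.07 -0.02 -0.03] t 53.35 q7 -0.01
turn units 0.0001 (deg 0.03) then shift units x,y,z: 0.089 0.361 -0.001
s24c k 4
```

View pics/s24c.png

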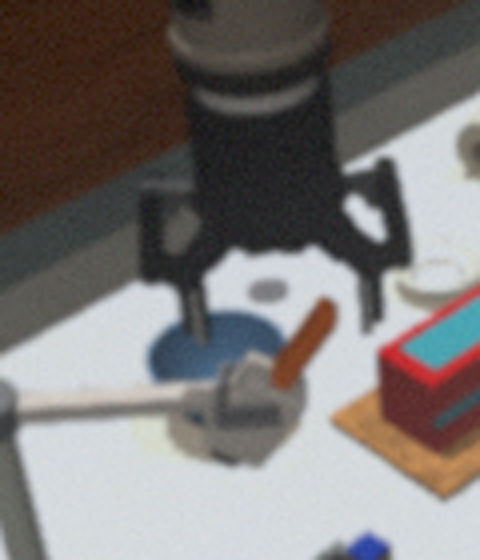

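Request:
{"fn": "step_arm", "kwargs": {
  "plan": [
    [0.05,0.06,0,0,0,0],
    [0,0.1,0,0,0,0],
    [0,0.1,0,0,0,0],
    [0,0.1,0,0,0,0],
    [0,0,0,0,0,0]
  ]
}}

```text
t: 54.02
eef_pos: [0.5387, 0.2555, 0.2698]
tool_rot: [0.66, 0.253, 0.66, -0.254]
contact_force: [-2.7, -2.0, 2.3]
gripper_width: 1.002
```

```bash
python3 - <<'E'
from h import *
go(.5387,.2556,.268,47.9)
for n in("side",): snap(n,"25")
crop("side","25",150,150,270,290,"s25c")
E
```

```text
tcp [0.5387 0.2555 0.2698] heading y 47.93 tilt x-axis [-8.e-04 -9.e-04 -1.e+00] w 1.002 F [-2.7 -2.   2.3] T [-0.61  0.49 -0.04] t 54.02 q7 -0.03
turn units 0.0001 (deg 0.03) then shift units x,y,z: 0.046 0.003 -0.001
s25c k 4
```

View pics/s25c.png

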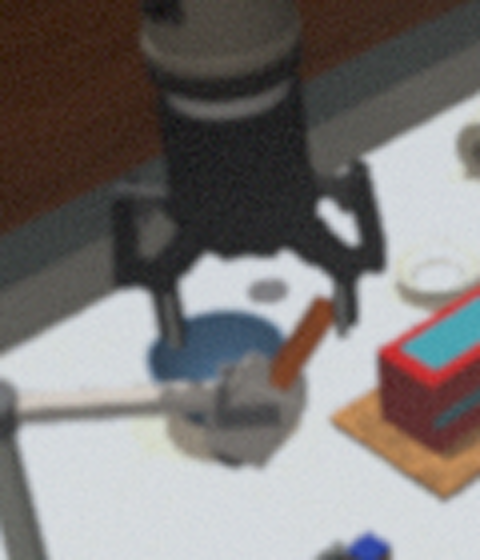

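Request:
{"fn": "step_arm", "kwargs": {
  "plan": [
    [0,0,0,0,0,0],
    [0,0,0,0,0,0],
    [0,0,0,0,0,0],
    [0,0,0,0,0,0],
    [0,0,0,0,0,0]
  ],
  "fingers": 0.3,
  "force": 20
}}

```text
t: 54.7
eef_pos: [0.5389, 0.2559, 0.2699]
tool_rot: [0.66, 0.254, 0.66, -0.254]
contact_force: [-0.3, -0.5, 0.9]
gripper_width: 0.347
```

Request:
{"fn": "step_arm", "kwargs": {
  "plan": [
    [0,0,0,0,0,0],
    [0,0,0,0,0,0],
    [0,0,0,0,0,0],
    [0,0,0,0,0,0],
    [0,0,0,0,0,0],
    [0,0,0,0,0,0]
  ],
  "fingers": 1,
  "force": 20
}}

```text
t: 55.45
eef_pos: [0.5388, 0.2557, 0.2699]
tool_rot: [0.66, 0.254, 0.66, -0.254]
contact_force: [-1.6, -1.1, 2.9]
gripper_width: 0.14
```

```bash
python3 - <<'E'
from h import *
go(.5387,.2556,.268,47.9)
for n in("side",): snap(n,"26")
crop("side","26",150,150,270,290,"s26c")
E
```

```text
tcp [0.5388 0.2557 0.2699] heading y 47.93 tilt x-axis [ 1.e-04  1.e-04 -1.e+00] w 0.14 F [-1.6 -1.1  2.9] T [-0.34  0.31  0.13] t 55.45 q7 -0.03
turn units 0.0001 (deg 0.03) then shift units x,y,z: 0.049 -0.004 0.0
s26c k 4
```

View pics/s26c.png

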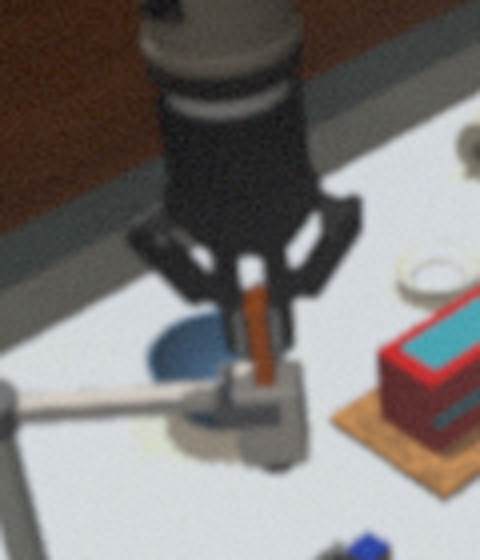

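Request:
{"fn": "step_arm", "kwargs": {
  "plan": [
    [0,0,0,0,0,0],
    [0,0,0,0,0,0],
    [0,0,0,0,0,0],
    [0,0,0,0,0,0],
    [-0.3,0,0,0,0,0],
    [-0.6,0,0,0,0,0],
    [-0.9,0,0,0,0,0],
    [-0.9,0,0,0,0,0]
  ],
  "fingers": 0
}}

```text
t: 56.5
eef_pos: [0.5387, 0.2558, 0.3799]
tool_rot: [0.66, 0.254, 0.66, -0.254]
contact_force: [1.3, 0.5, 0.2]
gripper_width: 0.502
```

Request:
{"fn": "step_arm", "kwargs": {
  "plan": [
    [0,-0.7,0.7,0,0,0],
    [0,-0.7,0.7,0,0,0],
    [0,-0.7,0.7,0,0,0],
    [0,-0.7,0.7,0,0,0],
    [0,-0.7,0.7,0,0,0],
    [0,0,0.7,0,0,0],
    [0,0,0.5,0,0,0],
    [0,0,0,0,0,0]
  ]
}}

```text
t: 57.5
eef_pos: [0.5853, 0.0252, 0.3778]
tool_rot: [0.66, 0.255, 0.66, -0.254]
contact_force: [0.2, -0.1, 0.3]
gripper_width: 0.498
```

```bash
python3 - <<'E'
from h import *
go(.5387,.2556,.268,47.9)
for n in("side","top"): snap(n,"27")
crop("side","27",120,190,300,350,"s27c")
crop("top","27",120,150,280,270,"t27c")
E
```

```text
tcp [0.5853 0.0252 0.3778] heading y 47.85 tilt x-axis [-3.e-04  9.e-04 -1.e+00] w 0.498 F [ 0.2 -0.1  0.3] T [-0.01  0.04 -0.01] t 57.5 q7 0.46
turn units -0.0001 (deg -0.05) then shift units x,y,z: 2.745 3.493 -4.726
s27c k 3
t27c k 5
```

View pics/s27c.png

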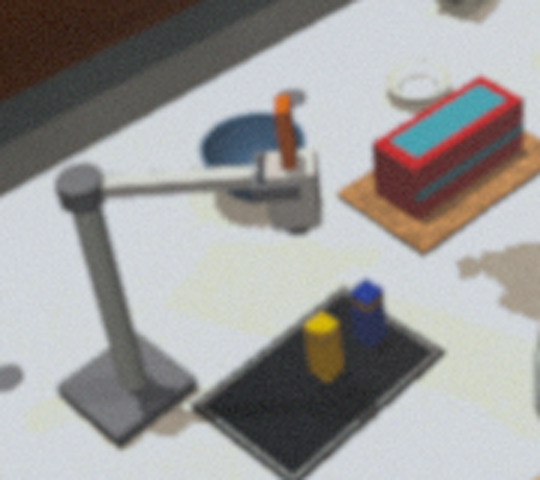

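View pics/top27.png

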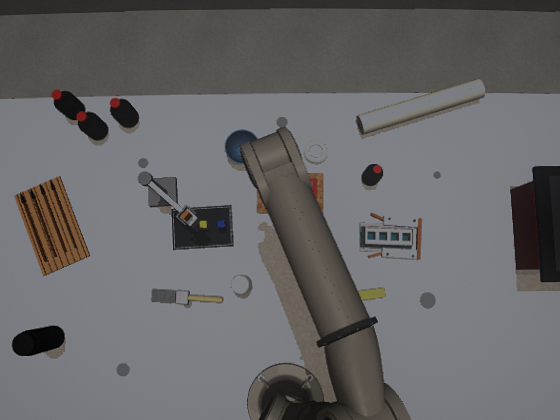

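View pics/t27c.png

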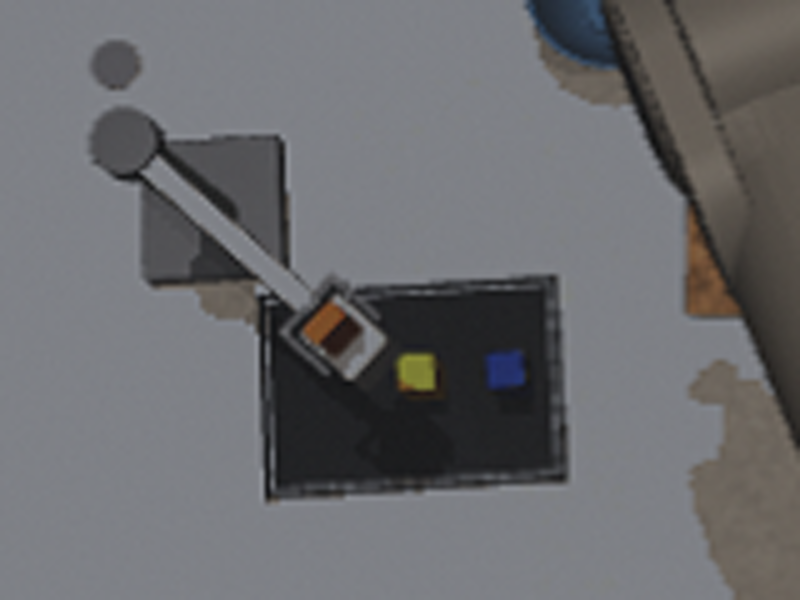

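```bash
python3 - <<'E'
from h import *
def cr(L,k,x0,y0): return [((x+.5)/k-.5+x0,(y+.5)/k-.5+y0) for x,y in L]
crop("top","27",340,190,440,280,"t27d")
crop("side","27",310,180,430,260,"s27d")
print("tabtop tri",tri(cr([(326,321)],5,120,150)[0],cr([(285,100)],3,120,190)[0]))
print("mat",plane("top",cr([(266,293),(555,277),(567,481),(270,498)],5,120,150),.004).mean(0))
M=plane("top",cr([(150,165),(296,300)],5,120,150),.247);print("arm ang",np.degrees(np.arctan2(*(M[1]-M[0])[[1,0]]))%360)
for tag in("11","18","27"):
    p,(H,S,V)=masks("top",tag)
E
```

```text
t27d k 6
s27d k 6
tabtop tri (array([0.53952187, 0.25362036, 0.31008188]), np.float64(0.0005650082117544952))
mat [0.53831143 0.2538365  0.004     ]
arm ang 227.02623644744602
```

View pics/t27d.png

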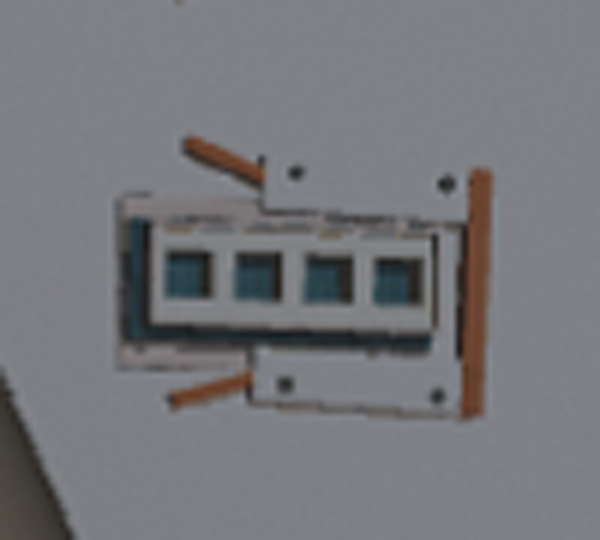

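View pics/s27d.png

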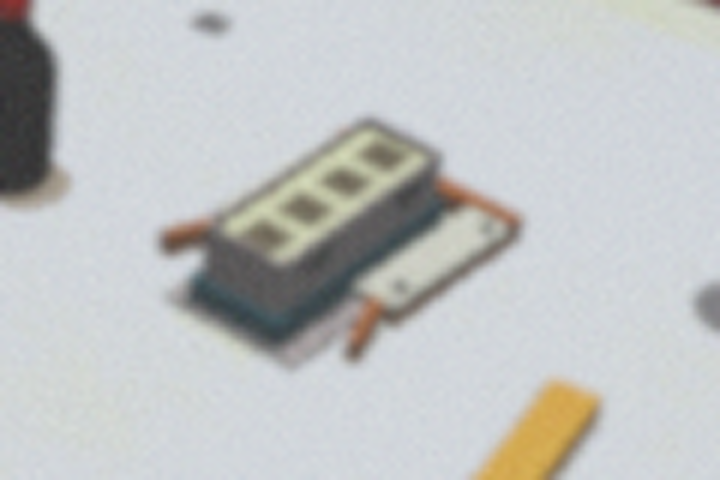

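Head, tab and sticks are right: the tab top is within about 1 mm of the mat's centre at z = 0.310. But the tin has been knocked about 20 mm out of the stop while I was working away from it. It's upright and empty. I'll nudge it gently back home with closed fingers.

Request:
{"fn": "step_arm", "kwargs": {
  "plan": [
    [0,0,0,0.0245,0,0],
    [0,0,0,0.0245,0,0],
    [0,0,0,0.0245,0,0],
    [0,0,0,0.0245,0,0],
    [0,0,0,0.0245,0,0],
    [0,0,0,0.0245,0,0],
    [0,0,0,0,0,0]
  ],
  "fingers": 1
}}

```text
t: 58.48
eef_pos: [0.5839, 0.0275, 0.3783]
tool_rot: [0.479, 0.52, 0.479, -0.52]
contact_force: [-0.2, 0.2, 0.9]
gripper_width: -0.0
```

```bash
python3 - <<'E'
from h import *
go(.5128,-.204,.15,-5.1)
def cr(L,k,x0,y0): return [((x+.5)/k-.5+x0,(y+.5)/k-.5+y0) for x,y in L]
# rim corners top view z .058, left end mid & pockets
c=plane("top",cr([(155,225),(150,326),(436,234),(435,330)],6,340,190),.058);print(c.round(4),c.mean(0).round(4))
f=plane("top",cr([(119,200),(119,368)],6,340,190),.005);print("flange end",f.round(4),f.mean(0).round(4))
E
```

```text
tcp [0.5839 0.0275 0.3783] heading y -4.77 tilt x-axis [ 3.e-04  0.e+00 -1.e+00] w -0.0 F [-0.2  0.2  0.9] T [-0.02 -0.04 -0.01] t 58.48 q7 -0.41
turn units 0.0009 (deg 0.33) then shift units x,y,z: 5.707 -1.257 5.923
[[ 0.5252 -0.2515  0.058 ]
 [ 0.4738 -0.2471  0.058 ]
 [ 0.5185 -0.3959  0.058 ]
 [ 0.4694 -0.3931  0.058 ]] [ 0.4967 -0.3219  0.058 ]
flange end [[ 0.5442 -0.2421  0.005 ]
 [ 0.4557 -0.2392  0.005 ]] [ 0.4999 -0.2407  0.005 ]
```

Request:
{"fn": "step_arm", "kwargs": {
  "plan": [
    [0.3,-0.21,0.99,0,0,0],
    [0.3,-0.21,0.99,0,0,0],
    [0.3,-0.21,0.99,0,0,0],
    [0.3,-0.21,0.99,0,0,0],
    [0.5,-0.21,0.98,0,0,0],
    [0.7,-0.21,0.98,0,0,0],
    [0.9,0,0,0,0,0],
    [0.9,0,0,0,0,0]
  ]
}}

```text
t: 59.48
eef_pos: [0.5136, -0.2055, 0.2092]
tool_rot: [0.479, 0.521, 0.479, -0.52]
contact_force: [0.4, -0.4, 0.3]
gripper_width: 0.001
```

Request:
{"fn": "step_arm", "kwargs": {
  "plan": [
    [0.9,0,0,0,0,0],
    [0.8,0,0,0,0,0],
    [0,0,0,0,0,0]
  ]
}}

```text
t: 59.85
eef_pos: [0.5121, -0.2044, 0.1401]
tool_rot: [-0.477, -0.52, -0.48, 0.521]
contact_force: [-0.0, 0.3, -0.2]
gripper_width: 0.001
```

```bash
python3 - <<'E'
from h import *
go(.5128,-.204,.016,-5.1)
for n in("side",): snap(n,"28")
crop("side","28",270,150,430,260,"s28c")
E
```

```text
tcp [ 0.5121 -0.2044  0.1401] heading y -4.76 tilt x-axis [-0.0043  0.0022 -1.    ] w 0.001 F [-0.   0.3 -0.2] T [-0.02  0.02 -0.02] t 59.85 q7 -0.08
turn units 0.001 (deg 0.34) then shift units x,y,z: 3.102 0.016 -0.012
s28c k 5
```

View pics/s28c.png

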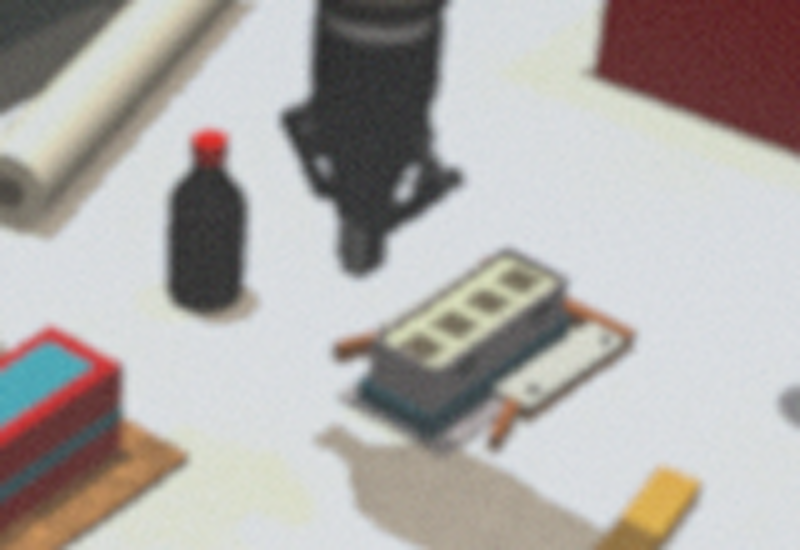

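Request:
{"fn": "step_arm", "kwargs": {
  "plan": [
    [0.6,0,0,0,0,0],
    [0.6,0,0,0,0,0],
    [0.6,0,0,0,0,0],
    [0.6,0,0,0,0,0],
    [0.3,0,0,0,0,0],
    [0,0,0,0,0,0]
  ]
}}

```text
t: 60.65
eef_pos: [0.5142, -0.2057, 0.0345]
tool_rot: [0.478, 0.521, 0.478, -0.521]
contact_force: [-0.5, 0.9, -0.2]
gripper_width: 0.0
```

```bash
python3 - <<'E'
from h import *
go(.5086,-.2489,.016,-5.1)
E
```

```text
tcp [ 0.5142 -0.2057  0.0345] heading y -4.95 tilt x-axis [ 5.e-04 -1.e-04 -1.e+00] w 0.0 F [-0.5  0.9 -0.2] T [0.03 0.01 0.01] t 60.65 q7 -0.18
turn units 0.0004 (deg 0.15) then shift units x,y,z: 0.462 -0.045 1.089
```

Request:
{"fn": "step_arm", "kwargs": {
  "plan": [
    [0.3,-0.04,0,0,0,0],
    [0.14,0,0,0,0,0],
    [0,0,0.25,0,0,0],
    [0,0,0.25,0,0,0],
    [0,0,0.15,0,0,0],
    [0,0,0.1,0,0,0],
    [0,0,0,0,0,0]
  ]
}}

```text
t: 61.52
eef_pos: [0.5096, -0.2357, 0.0164]
tool_rot: [0.478, 0.521, 0.478, -0.521]
contact_force: [-0.5, -0.9, -0.6]
gripper_width: 0.005
```

Request:
{"fn": "step_arm", "kwargs": {
  "plan": [
    [0,0,0.1,0,0,0],
    [0,0,0.1,0,0,0],
    [0,0,0.05,0,0,0],
    [0,0,0,0,0,0]
  ]
}}

```text
t: 62.02
eef_pos: [0.5089, -0.2457, 0.0164]
tool_rot: [0.478, 0.521, 0.478, -0.521]
contact_force: [2.0, 1.7, 0.0]
gripper_width: -0.0
```

```bash
python3 - <<'E'
from h import *
go(.5086,-.2489,.016,-5.1)
snap("side","29");crop("side","29",270,150,430,260,"s29c")
E
```

```text
tcp [ 0.5089 -0.2457  0.0164] heading y -5.0 tilt x-axis [ 4.e-04 -2.e-04 -1.e+00] w -0.0 F [2.  1.7 0. ] T [ 0.34 -0.25 -0.02] t 62.02 q7 -0.13
turn units 0.0003 (deg 0.10) then shift units x,y,z: 0.009 0.0 0.081
s29c k 5
```

View pics/s29c.png

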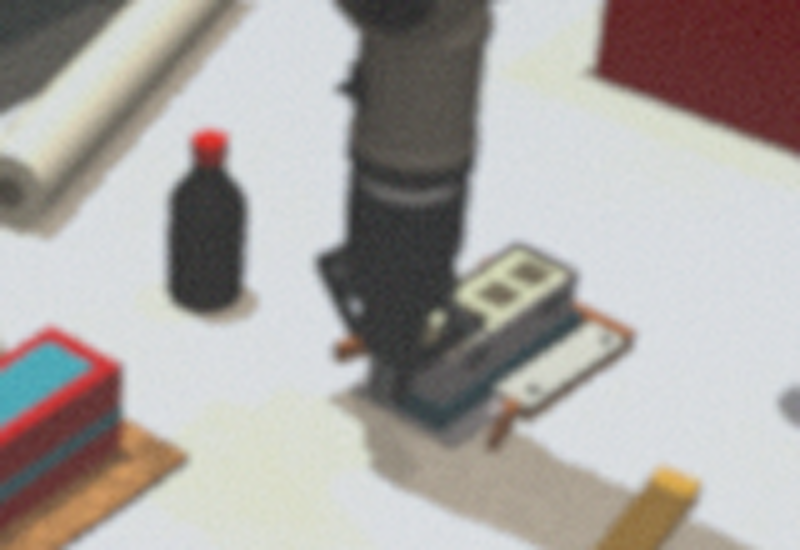

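Contact made and the tin is moving in. I'll push on slowly to the stop.

Request:
{"fn": "step_arm", "kwargs": {
  "plan": [
    [0,0,0.05,0,0,0],
    [0,0,0.05,0,0,0],
    [0,0,0.05,0,0,0],
    [0,0,0,0,0,0]
  ]
}}

```text
t: 62.58
eef_pos: [0.5087, -0.2491, 0.0163]
tool_rot: [0.478, 0.522, 0.479, -0.52]
contact_force: [1.8, 7.9, 2.1]
gripper_width: 0.002
```

Request:
{"fn": "step_arm", "kwargs": {
  "plan": [
    [0,0,0.05,0,0,0],
    [0,0,0.05,0,0,0],
    [0,0,0.04,0,0,0],
    [0,0,0,0,0,0]
  ]
}}

```text
t: 63.08
eef_pos: [0.5107, -0.2502, 0.0165]
tool_rot: [0.478, 0.523, 0.48, -0.517]
contact_force: [6.2, 16.5, 0.4]
gripper_width: 0.003
```

Request:
{"fn": "step_arm", "kwargs": {
  "plan": [
    [0,0,-0.2,0,0,0],
    [0,0,-0.3,0,0,0],
    [0,0,-0.4,0,0,0],
    [-0.3,0,-0.2,0,0,0],
    [-0.8,0,0,0,0,0],
    [-1,0,0,0,0,0],
    [-1,0,0,0,0,0],
    [-1,0,0,0,0,0]
  ]
}}

```text
t: 64.08
eef_pos: [0.5113, -0.213, 0.1825]
tool_rot: [-0.478, -0.521, -0.478, 0.521]
contact_force: [0.4, -1.0, 0.9]
gripper_width: -0.002
```

Request:
{"fn": "step_arm", "kwargs": {
  "plan": [
    [-1,0,0,0,0,0],
    [-0.6,0,0,0,0,0],
    [0,-0.3,0.8,0,0,0],
    [0,-0.3,1,0,0,0],
    [0,-0.3,1,0,0,0],
    [0,-0.3,1,0,0,0],
    [0,0,1,0,0,0],
    [0,0,0.5,0,0,0]
  ]
}}

```text
t: 65.08
eef_pos: [0.4442, -0.4222, 0.2449]
tool_rot: [-0.477, -0.522, -0.477, 0.522]
contact_force: [0.2, 0.0, -0.2]
gripper_width: -0.0
```

Request:
{"fn": "step_arm", "kwargs": {
  "plan": [
    [0,0,1,0,0,0],
    [0,0,1,0,0,0],
    [0,0,0.5,0,0,0],
    [0,0,0,0,0,0]
  ]
}}

```text
t: 65.58
eef_pos: [0.4365, -0.5199, 0.2441]
tool_rot: [0.477, 0.522, 0.478, -0.521]
contact_force: [0.1, 0.7, -0.2]
gripper_width: 0.002
```

```bash
python3 - <<'E'
from h import *
go(.5086,-.2489,.016,-5.1)
snap("side","30");snap("top","30");crop("top","30",120,150,440,290,"t30c")
p,(H,S,V)=masks("top","30");rect("top",box(240,160,340,230)&(S>60)&(H<25),.008,"cork")
rect("top",box(255,170,330,220)&(S>70)&(H>80)&(H<105),.098-.022,"lid label z.076")
E
```

```text
tcp [ 0.4365 -0.5199  0.2441] heading y -5.05 tilt x-axis [-0.e+00  7.e-04 -1.e+00] w 0.002 F [ 0.1  0.7 -0.2] T [ 0.02 -0.01  0.  ] t 65.58 q7 0.51
turn units 0.0001 (deg 0.05) then shift units x,y,z: 5.702 1.194 -6.908
t30c k 2
cork top c mm [644.5 -23. ] size [206.9 125.7] ang 89.23 px [289.8 192.6]
lid label z.076 top c mm [646.1 -24.1] size [125.   37.1] ang 89.27 px [290.5 188. ]
```

View pics/t30c.png

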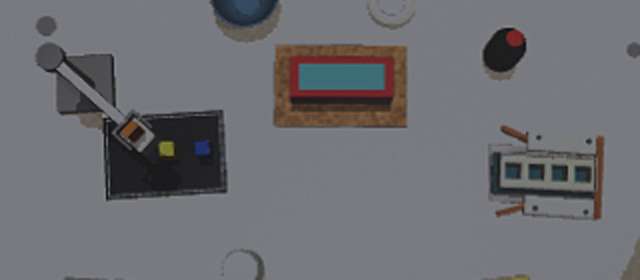

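View pics/side30.png

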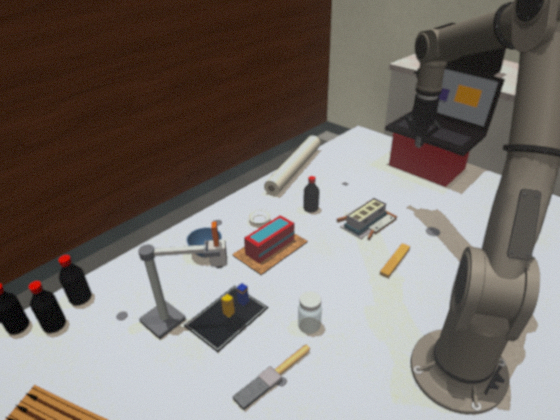

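Everything is in place: tin back at the stop (px (395,236)), lid centred on the board, both sticks on the mat, head over the mat and upright. I'll hand in.

```bash
python3 -c "
from station import bot
print(bot.hand_in()); print(bot.get_obs()['t'])"
```

```text
the job is handed in; nothing more can be done
None
the job is handed in; nothing more can be done
```

The job is done and handed in at about 66 s of the 210 s allowed.

- **Tin and lid:** I slid the closed tin into the hold-down until it met the stop; the push force rose to about 19 N and the tin stopped moving. I drew the lid straight up with about 18 N. It now stands on the cork board, within about 2 mm of the board's middle.
- **Sticks:** Only two were in the tin, yellow and blue. Both stand apart on the black mat, and all four pockets are empty.
- **Camera arm:** I swung it about 80° until the head was over the mat. Closing the flat finger pads on the orange tab brought it upright. Measured from both cameras, the tab's top is about 1 mm from the mat's centre and 310 mm up, so the lens looks straight down.

**Disagreements in the checks:**
- While I was at the camera arm, the tin got knocked about 17–20 mm back out of the slot, though it stayed upright. I pushed it home again with closed fingers until it met the stop.
- The two cameras differ by 2–4 mm in absolute position. I worked between the two readings and confirmed by feel on contact.

The last pictures show nothing else moved, and the arm was clear of everything when I handed in. No checks failed.

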